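# Tare a flower pot on the bench scale and weigh a cap nut in it

### The arm

A 6-joint arm with a two-finger parallel gripper is mounted at the origin on a cart in front of the work surface, level with it; the furniture and walls round the work are solid. World frame = base frame: x ahead of the robot, y to its left, z up, the work surface at z = 0. Lengths are in m, angles in rad, forces in N, time in s.
With the tool pointing down it reaches from about 0.3 to 0.875 m from the base axis. Payload 6.4 kg.
Tool frame: the origin (TCP) lies at the very end of the fingers, on their centre line; the grasp point (between the pads) lies 19 mm behind it; z points along the fingers, y is the direction in which the jaws open and shut (so a half turn about z gives the same grasp; the last joint's range is limited). The gripper opens to 85 mm and grips with 20 to 120 N. Pads are 22 mm wide; open, the fingers measure 114 mm over their backs; the gripper's body (76 mm by 85 mm) begins 54 mm behind the grasp point. The pads swing forward as they close: fully open they stand 13 mm farther back than shut.
Start: joints at [1.055, 0.181, 1.607, -0, 1.354, -0.206], TCP at [0.175, 0.548, 0.191] pointing down, gripper open.
Joint ranges: [-2.99, 2.99], [-0.89, 2.07], [0.3, 2.58], [-1.14, 4.28], [0, 2.63], [-3.12, 3.12]. Speed limits (rad/s): [2.57, 2.57, 3.01, 3.14, 3.14, 3.14].

### API

Orientations are given as a unit quaternion [x, y, z, w].
In Python, from bench import monitor, vision, order gives the robot as it stands. The module is installed in compiled form; this text tells all that it offers.
- The arm moves only by the tool jog_arm, never from a script. Its argument "series" is a list of rows, each an object with "offset": the shift along the world's x, y, z in mm, a list of three; "spin": the turn about the world's z in rad. In form: [{"offset": [x, y, z], "spin": spin}, ...]. A call has 1 to 5 rows; each row is the pose to reach, as a shift and turn from the pose measured when the call began; what a row does not reach only later rows make up. A row lasts 1/12 s, in which the tool goes at most 41.7 mm and 7.16 degrees, less where a joint would pass 70% of its speed; a pose out of reach is approached as far as the arm can. A call with a gripper value outside its range is refused whole. "grip" is the finger opening in mm, from 0 to 85.4, set as the call begins (left out, the last holds). The fingers move at their own pace and stop on an object; "newtons" is the grip in N (left out, the last holds). Time passes only in rows, so rows that repeat a pose let the fingers close. It gives the time, the measured TCP pose, the force and the opening at its end, in the units of the state.
- monitor.get_obs(): the state, without advancing time (a new reading comes with each control period).
- vision.get_image(name): name is "scene" or "top"; returns a dict with "pixels" (384x512x3 uint8, blue, green, red), "z_map" (384x512 float32, m along the optical axis (not along the pixel's ray), 0 where there is no reading), "intrinsics" (3x3 intrinsics, pixels), "k1" (the pictures are not rectified: a ray, as slopes to the right and down, at radius r is drawn at 1 + k1 r^2 times it, then the intrinsics apply), "extrinsics" (4x4, takes a point from world to camera coordinates). Camera axes: x right, y down, z forward; pixel columns grow to the right and rows downward; lengths in m; the calibration is good to about 2 mm. A picture is of the moment at which its call begins.
- order.finish_job(): hands the job in, once; it reports no verdict.
The state is a dict: "t": time; "joint_pos": joint angles; "qvel": joint speeds; "joint_efforts": joint torques, N m; "tcp_pos": TCP position; "orientation": TCP orientation; "contact_force": force on the tool from outside, world axes, zero at the start; "ft_torque": the same for the moment, N m; "width": finger opening in m.
Only numpy, scipy, OpenCV 4.12 (cv2) and the standard library are available. Lean on these libraries where they do the work, as an engineer would, in place of code of your own. Each camera call takes 0.05 s, during which the arm holds its last target.

### The job

Weigh the steel cap nut in the clay pot: stand the empty pot upright on the scale's pan, inside the raised ring, and let go of it. Then press the tare button fully home and keep it in for two seconds with a steady, light push, never leaning on the scale or the pot with more than 20 N, and let it come up again. Only then lower the nut into the pot and leave it there, with the pot still standing in the ring; leave the other things on the bench alone.

Things in the scene. Friction and masses are not known exactly. Their poses are not given: they have to be found in the camera images.
- scale: Flat grey bench scale, fixed to the bench; case 140 (its x) by 250 (its y) mm, top face 32 mm above the bench. Origin: centre of its underside, z up. The round steel pan is centred at (0, +55) mm, the tare button at (-12, -85) mm: a grey round cap, 28 mm across, on a dark steel collar, 38 mm across, whose height is set differently on every scale.
- pan_top (a point): Centre of the pan's flat upper face (41 mm above the bench when empty). The pan is a steel disc, 124 mm across, with a raised locating ring on it, inner diameter 74 mm, outer 80 mm, 3 mm high. The pan is sprung: it sinks about 0.4 mm for each newton, at most 4 mm. z up.
- tare (a joint): Travel of the tare button straight down, m: 0 at rest, 0.008 fully in, at any collar height. At rest the cap's flat top is somewhere from 44 to 60 mm above the bench: not measured, to be felt. It starts at 2 N, needs 6.8 N at the end of its travel, then meets a hard stop (still 2.5 mm proud of the collar), and springs back when let go.
- pot: Empty upright clay flower pot, 85 mm high, 97 mm across the rim, foot 65 mm across, about 0.24 kg (varies). The wall at the rim is about 8 mm thick, its middle about 43 mm from the axis, and can be pinched with one finger inside. Mouth about 78 mm across, inner floor 10 mm above the underside, about 52 mm across. Origin: centre of the underside, z up.
- nut: Long steel cap nut standing on the bench, dome up: hexagon 28 mm across flats and 38 mm high, with a dome above it to 54 mm; about 0.12 kg (varies). Two of its flats face its own +y and -y, the others follow every 60 degrees. Origin: centre of the underside, z up.
- spare_pot: Another clay pot, upside down, 84 mm across, 74 mm high, behind the scale; bystander. Origin: centre of its underside.
- seed_packet_2: Flat seed packet, 112 by 82 by 10 mm, on the right; bystander. Origin: centre of its underside.
There are look-alikes about, which are no part of the job. There is more than one size of the nut; the one meant has the size given above.

How it is judged:
By the outcome, as a careful person would: the job done as asked, in the order asked, and still so for the second after the job is handed in, with the robot touching nothing.
It also fails if it takes over 72 s, if anything falls off the work surface, if the arm or the gripper's body presses on something with over 40 N, if the wrist force passes 120 N, or if a joint passes its speed limit or range.

## Working session

There is one attempt and no reset: what is moved stays moved. The work goes in short steps, Python scripts to look and compute and a tool call to move; the robot and the scene stay as the last step left them, time stands still between calls to the robot, and variables do not carry over. Pictures are saved under pics/ and viewed, and the job is handed in when it is done.

Besides the shell and the picture viewer there is one more tool, called after "Request:" as name([rows], argument=value, ...), one row to a line, values as JSON. jog_arm: Moves the arm, as the interface text tells. Its arguments: {"type":"object","properties":{"series":{"type":"array","items":{"type":"object","properties":{"offset":{"type":"array","items":{"type":"number"}},"spin":{"type":"number"}}}},"grip":{"type":"number"},"newtons":{"type":"number"}},"required":["series"]}

```bash
mkdir -p pics; cat > h.py <<'E'
import numpy as np, cv2
from bench import monitor, vision, order
def grab(n):
    d=vision.get_image(n); return d
def pts(d):
    K=np.array(d["intrinsics"]);E=np.array(d["extrinsics"]);z=d["z_map"];h,w=z.shape
    u,v=np.meshgrid(np.arange(w),np.arange(h))
    r=rays(d,u,v)
    P=r*z[...,None]
    return (P-E[:3,3])@E[:3,:3]
def rays(d,u,v):
    K=np.array(d["intrinsics"])
    a=np.stack([np.ravel(u),np.ravel(v)],-1).astype(float).reshape(-1,1,2)
    q=cv2.undistortPoints(a,K,np.array([d["k1"],0,0,0.]),None,None).reshape(-1,2) if False else cv2.undistortPointsIter(a,K,np.array([d["k1"],0,0,0.]),None,None,(3,50,1e-9)).reshape(-1,2)
    return np.concatenate([q,np.ones((len(q),1))],1).reshape(np.shape(u)+(3,))
def onplane(d,u,v,zz):
    E=np.array(d["extrinsics"]);R=E[:3,:3];c=-R.T@E[:3,3]
    r=rays(d,np.asarray(u,float),np.asarray(v,float))@R
    s=(zz-c[2])/r[...,2]
    return c+s[...,None]*r
E
cat > look.py <<'E'
from h import *; import sys
tag=sys.argv[1]
for n in sys.argv[2:]:
    d=grab(n); np.savez(f'{n}.npz',**d); cv2.imwrite(f'pics/{n}_{tag}.png',cv2.resize(d['pixels'],(800,600)))
o=monitor.get_obs(); print(o)
E
python3 look.py 0 scene top; python3 -c "
import numpy as np
for n in ['scene','top']:
  d=np.load(n+'.npz');print(d['intrinsics'],d['k1'],d['extrinsics'])"
```

```text
{'t': 0.1, 'joint_pos': array([ 1.05468005e+00,  1.81499138e-01,  1.60791444e+00, -1.52869985e-05,
        1.35377670e+00, -2.06283157e-01]), 'qvel': array([-1.52565627e-04,  1.16905629e-04, -2.66744587e-03, -6.07127969e-05,
        8.00088114e-04, -4.23340852e-04]), 'joint_efforts': array([ 1.29325650e-03, -4.45882630e+01, -3.52237737e+01, -3.37584697e-04,
        4.19264150e-03,  1.01681266e-06]), 'tcp_pos': array([0.17501506, 0.54713142, 0.19045296]), 'orientation': array([ 1.54295980e-01,  9.88024348e-01, -7.49904675e-04, -2.75316200e-04]), 'contact_force': array([ 0.53284165, -0.54752758, -0.11375739]), 'ft_torque': array([ 0.01067907,  0.02154659, -0.03731256]), 'width': 0.0855506663024194}
[[455.29513572   0.         260.03667063]
 [  0.         455.29513572 193.80399924]
 [  0.           0.           1.        ]] -0.024385318460407427 [[ 0.79513979 -0.60638364  0.00718355 -0.47837347]
 [-0.24601464 -0.33337641 -0.91013019  0.15424476]
 [ 0.55428288  0.72191347 -0.4142601   1.37806241]
 [ 0.          0.          0.          1.        ]]
[[394.33449045   0.         256.40841704]
 [  0.         394.33449045 187.80114945]
 [  0.           0.           1.        ]] -0.006738471013226482 [[-0.01027901 -0.99994585  0.00162265 -0.07612216]
 [-0.98507046  0.0098472  -0.1718698   0.54147424]
 [ 0.17184451 -0.00336507 -0.98511834  1.44870467]
 [ 0.          0.          0.          1.        ]]
```

View pics/scene_0.png

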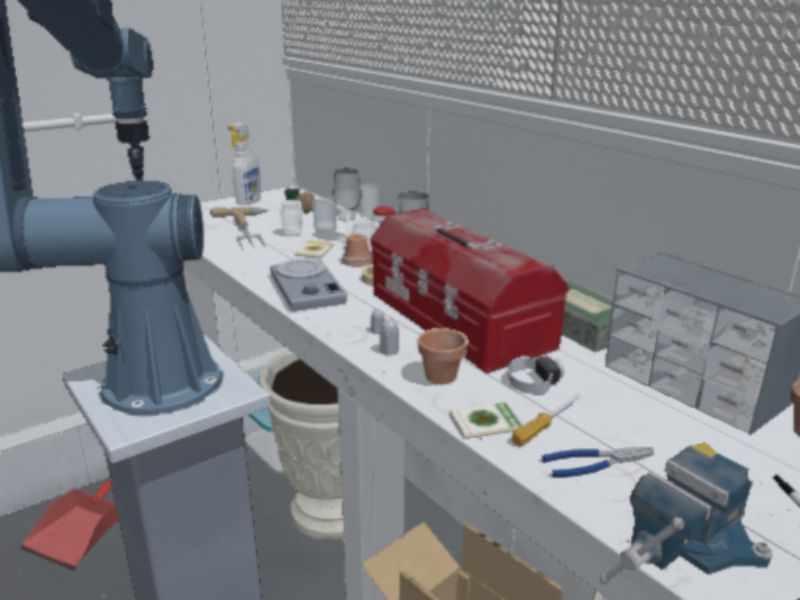

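View pics/top_0.png

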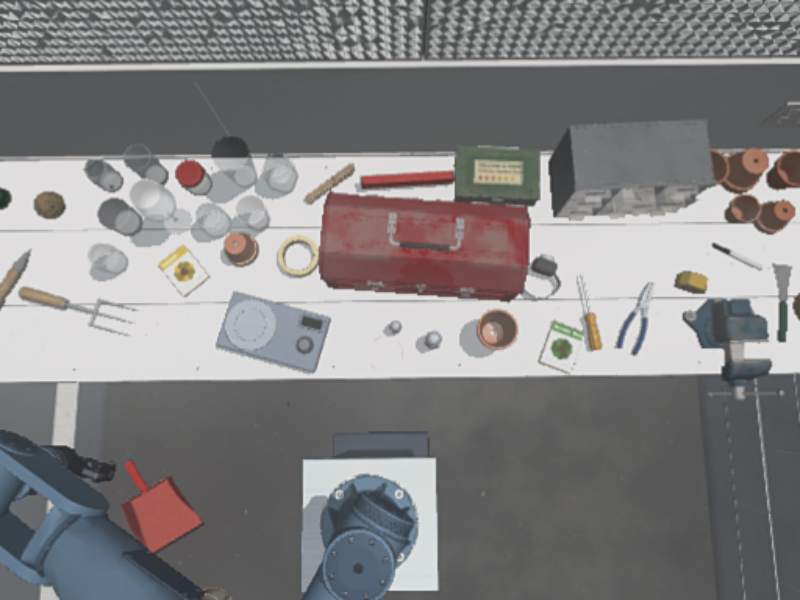

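The scene view (800x600) shows the scale at (307,283), two nuts at (377,320) and (389,335), and the upright pot at (442,355). In the top view the scale is at (273,331), its pan at (250,322) and its button at (304,345). The nuts there are at (395,326) and (432,340), and the pot is at (497,330). I'll enlarge these and measure them.

```bash
cat > m.py <<'E'
from h import *
t=dict(np.load('top.npz'));s=dict(np.load('scene.npz'))
c=t['pixels'][180:245,130:350]; cv2.imwrite('pics/topcrop.png',cv2.resize(c,None,fx=3.6,fy=3.6,interpolation=cv2.INTER_CUBIC))
c=s['pixels'][150:260,165:310]; cv2.imwrite('pics/scenecrop.png',cv2.resize(c,None,fx=5,fy=5,interpolation=cv2.INTER_CUBIC))
for n,d in(('top',t),('scene',s)):
    P=pts(d);M=P.reshape(-1,3)
    def box(nm,x0,x1,y0,y1,z0=.012,z1=.12):
        m=(M[:,0]>x0)&(M[:,0]<x1)&(M[:,1]>y0)&(M[:,1]<y1)&(M[:,2]>z0)&(M[:,2]<z1)
        q=M[m]; 
        if len(q): print(n,nm,len(q),q.min(0).round(4),q.max(0).round(4),np.percentile(q[:,2],[50,90,98]).round(4))
    for nm,(u,v) in dict(n1=(395,326),n2=(432,340),pot=(497,330),pan=(250,322),btn=(304,345),spare=(238,248)).items():
        if n=='top':
            uu,vv=int(u*.64),int(v*.64); print(nm,P[vv-1:vv+2,uu-1:uu+2].reshape(-1,3).mean(0).round(4))
            p=P[vv,uu]; 
            C=onplane(d,uu,vv,.04);print(C.round(3))
E
python3 m.py
```

```text
n1 [ 0.4631 -0.0643  0.0523]
[ 0.465 -0.064  0.04 ]
n2 [ 0.4264 -0.1524  0.0733]
[ 0.43  -0.154  0.04 ]
pot [ 0.4545 -0.3185  0.0065]
[ 0.451 -0.313  0.04 ]
pan [0.4757 0.2835 0.0401]
[0.476 0.284 0.04 ]
btn [0.4207 0.1528 0.0482]
[0.421 0.154 0.04 ]
spare [0.6545 0.3118 0.072 ]
[0.663 0.32  0.04 ]
```

View pics/topcrop.png

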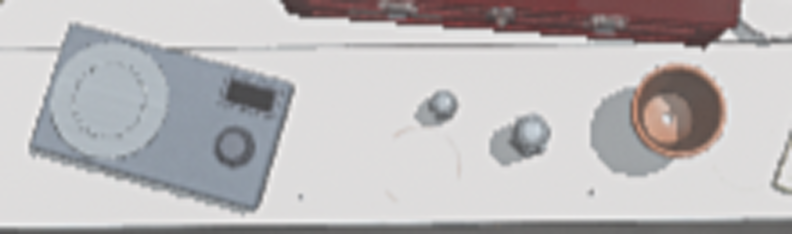

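View pics/scenecrop.png

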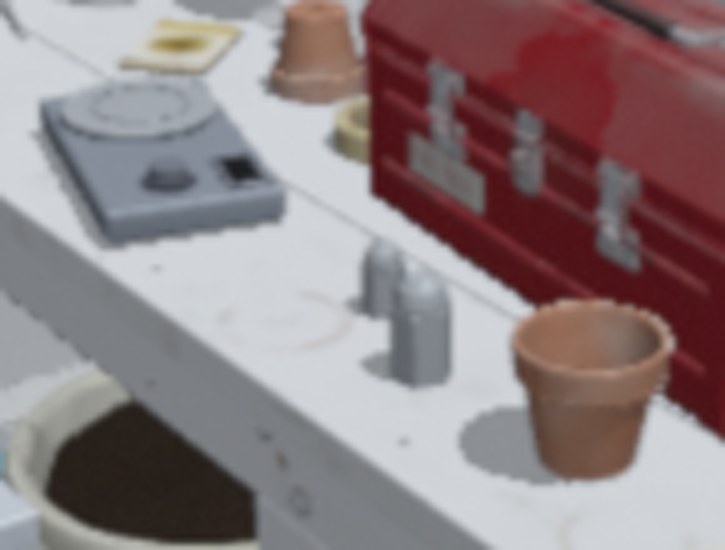

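Naming the candidates in the top view: the nut at (395,326) is about 52–54 mm high by depth, and the nut at (432,340) is about 73 mm. Only the first fits the 54 mm description. The enlarged crops agree, showing it as the smaller of the two. The pot at (497,330) is the upright one, so now I'll take precise measurements.

```bash
cat > m2.py <<'E'
from h import *
from scipy.optimize import least_squares
t=dict(np.load('top.npz'));s=dict(np.load('scene.npz'))
P=pts(t);Q=pts(s)
def circ(p,r=None):
    f=lambda q:np.hypot(p[:,0]-q[0],p[:,1]-q[1])-(q[2] if r is None else r)
    q=least_squares(f,[*p[:,:2].mean(0),.04],loss='soft_l1',f_scale=.002).x; return q.round(4), np.abs(f(q)).mean().round(4)
for nm,d,A in(('top',t,P),('scene',s,Q)):
    hsv=cv2.cvtColor(d['pixels'],cv2.COLOR_BGR2HSV)
    near=np.hypot(A[...,0]-.452,A[...,1]+.313)<.08
    m=(near&(A[...,2]>.078)&(A[...,2]<.095))
    print(nm,'pot rim pts',m.sum(),circ(A[m]),A[m][:,2].max())
    # colour mask
    cm=((hsv[...,0]<18)&(hsv[...,1]>70)).astype(np.uint8)
    if nm=='top':
        c=max([k for k in cv2.findContours(cm,0,1)[0] if cv2.pointPolygonTest(k,(318,211),False)>=0],key=cv2.contourArea)
        w=onplane(d,c[:,0,0],c[:,0,1],.085);print('contour',circ(w))
    near=np.hypot(A[...,0]-.463,A[...,1]+.0643)<.035
    m=near&(A[...,2]>.008)&(A[...,2]<.07); q=A[m]
    print('nut1',m.sum(),q.min(0).round(4),q.max(0).round(4))
    near=np.hypot(A[...,0]-.426,A[...,1]+.1524)<.035
    m=near&(A[...,2]>.008)&(A[...,2]<.09); q=A[m]
    print('nut2',m.sum(),q.min(0).round(4),q.max(0).round(4))
# scale
sc=np.hypot(P[...,0]-.45,P[...,1]-.22)<.2
top=sc&(P[...,2]>.024)&(P[...,2]<.06)
top=cv2.morphologyEx(top.astype(np.uint8),cv2.MORPH_OPEN,np.ones((5,5)))
c=max(cv2.findContours(top,0,1)[0],key=cv2.contourArea)
w=onplane(t,c[:,0,0],c[:,0,1],.032)[:,:2]
r=cv2.minAreaRect((w*1000).astype(np.float32));print('scale rect',r)
m=np.hypot(P[...,0]-.476,P[...,1]-.284)<.075
m&=(P[...,2]>.0365)&(P[...,2]<.05); 
c=max(cv2.findContours(m.astype(np.uint8),0,1)[0],key=cv2.contourArea)
print('pan',circ(onplane(t,c[:,0,0],c[:,0,1],.041)), 'z',np.median(P[m][:,2]))
g=cv2.cvtColor(t['pixels'],cv2.COLOR_BGR2GRAY);cv2.imwrite('pics/btn.png',cv2.resize(t['pixels'][195:245,135:220],None,fx=9,fy=9,interpolation=cv2.INTER_CUBIC))
cv2.imwrite('pics/nut.png',np.hstack([cv2.resize(t['pixels'][195:225,235:285],None,fx=8,fy=8,interpolation=2),cv2.resize(s['pixels'][190:230,230:265],(280,240),interpolation=2)]))
m=np.hypot(P[...,0]-.4207,P[...,1]-.1535)<.03
print('btn z',np.sort(P[m][:,2])[::-8][:25].round(4))
E
python3 m2.py
```

```text
top pot rim pts 149 (array([ 0.4497, -0.3067,  0.0451]), np.float64(0.0028)) 0.09345624727540618Traceback (most recent call last):
  File "m2.py", line 16, in <module>
    c=max([k for k in cv2.findContours(cm,0,1)[0] if cv2.pointPolygonTest(k,(318,211),False)>=0],key=cv2.contourArea)
ValueError: max() iterable argument is empty
```

```bash
sleep 1; ls pics
```

```text
scene_0.png
scenecrop.png
top_0.png
topcrop.png
```

```bash
sed -i "s/c=max(\[k for k in cv2.findContours(cm,0,1)\[0\] if .*$/c=max([k for k in cv2.findContours(cm,0,1)[0] if abs(k[:,0].mean(0)-[318,211]).max()<15],key=cv2.contourArea);print(cv2.boundingRect(c))/; s/hsv\[...,1\]>70/hsv[...,1]>60/" m2.py; python3 m2.py
```

```text
top pot rim pts 149 (array([ 0.4497, -0.3067,  0.0451]), np.float64(0.0028)) 0.09345624727540618
(306, 198, 25, 26)
contour (array([ 0.4483, -0.3059,  0.0454]), np.float64(0.001))
nut1 53 [ 0.4505 -0.0793  0.0091] [ 0.4918 -0.0528  0.0558]
nut2 104 [ 0.4105 -0.1764  0.0176] [ 0.451  -0.1385  0.0794]
scene pot rim pts 197 (array([ 0.4515, -0.3109,  0.0454]), np.float64(0.0033)) 0.09342428148334073
nut1 103 [ 0.45   -0.0891  0.0083] [ 0.4819 -0.059   0.0556]
nut2 249 [ 0.4113 -0.1834  0.009 ] [ 0.4551 -0.1446  0.0749]
scale rect ((455.8758544921875, 229.55616760253906), (249.16586303710938, 139.2153778076172), 74.11058807373047)
pan (array([0.4712, 0.2839, 0.0594]), np.float64(0.002)) z 0.0405006711995519
btn z [0.0545 0.0502 0.0477 0.0458 0.0446 0.0422 0.0394 0.0376 0.037  0.0362
 0.0349 0.0344 0.0341 0.0336 0.0333 0.0328 0.0323 0.0316 0.0304 0.0302
 0.0298 0.0294 0.0292 0.0277 0.0271]
```

```bash
cat > m3.py <<'E'
from h import *
t=dict(np.load('top.npz'));s=dict(np.load('scene.npz'))
def proj(d,p):
    E=d['extrinsics'];c=np.atleast_2d(p)@E[:3,:3].T+E[:3,3];q=c[:,:2]/c[:,2:]
    q=q*(1+d['k1']*(q**2).sum(1,keepdims=True));K=d['intrinsics']
    return q*[K[0,0],K[1,1]]+[K[0,2],K[1,2]]
a=np.linspace(0,2*np.pi,60)
def C(x,y,z,r):return np.stack([x+r*np.cos(a),y+r*np.sin(a),0*a+z],1)
rings=[C(.449,-.3065,.085,.0485),C(.449,-.3065,0,.0325),C(.4712,.2832,.041,.062),C(.4712,.2832,.041,.0385),C(.421,.1515,.048,.019),C(.464,-.064,.0,.015),C(.464,-.064,.038,.015)]
def ov(d,x0,y0,x1,y1,f,n):
    im=cv2.resize(d['pixels'][y0:y1,x0:x1],None,fx=f,fy=f,interpolation=2)
    for r in rings:
        q=((proj(d,r)-[x0,y0]+.5)*f-.5)
        cv2.polylines(im,[np.round(q*8).astype(int)],True,(0,255,0),1,cv2.LINE_AA,3)
    return im
A=ov(t,135,180,220,245,6,0);B=ov(t,235,180,335,240,6,0)
cv2.imwrite('pics/ovA.png',A);cv2.imwrite('pics/ovB.png',B)
cv2.imwrite('pics/ovC.png',ov(s,165,150,305,260,5,0))
E
python3 m3.py
```

```text
(no output)
```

View pics/ovA.png

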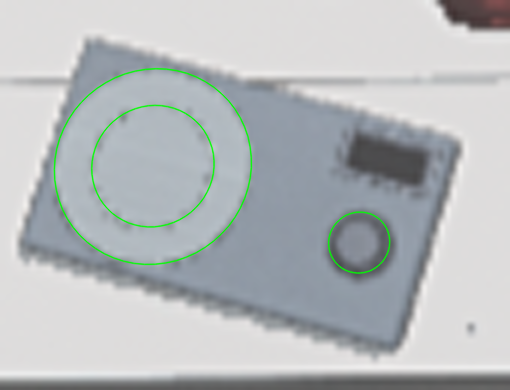

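View pics/ovB.png

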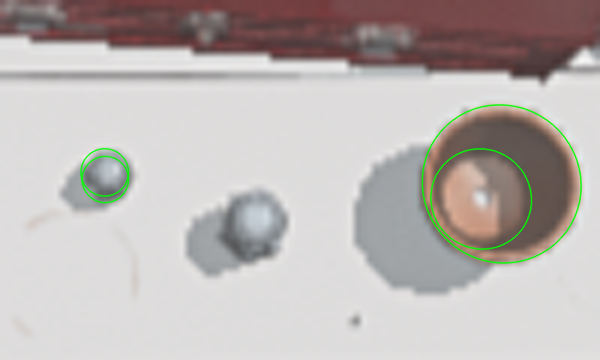

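View pics/ovC.png

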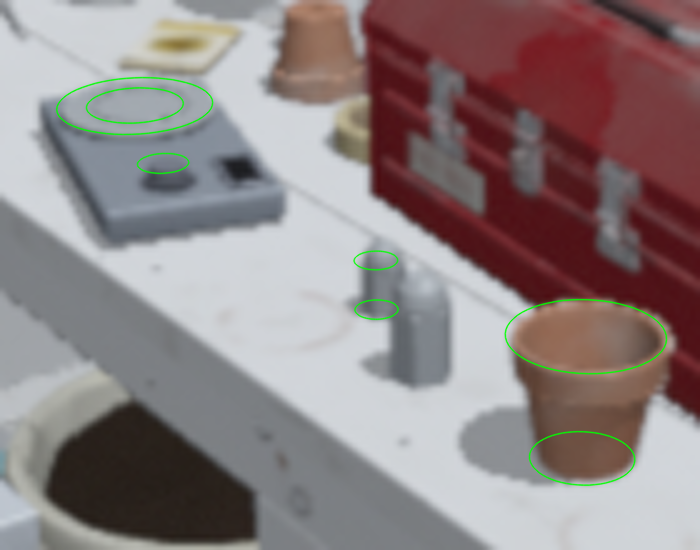

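View pics/nut.png

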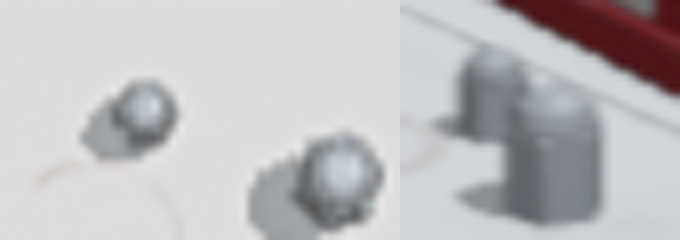

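The overlays show the pan, button, pot and nut located to about 2–3 mm, with the two views differing by about 3 mm in the pot area. Next I'll move to the pot.

Request:
jog_arm([
  {"offset": [180, -100, 20], "spin": -0.6},
  {"offset": [180, -100, 20], "spin": -0.6},
  {"offset": [230, -200, 20], "spin": -0.6},
  {"offset": [230, -200, 20], "spin": -0.6},
  {"offset": [230, -250, 20], "spin": -0.6},
], grip=50, newtons=40)

```text
t: 0.52
tcp_pos: [0.3305, 0.4118, 0.2047]
orientation: [0.442, 0.897, -0.001, -0.0]
contact_force: [0.6, -0.5, 0.2]
width: 0.05
```

Request:
jog_arm([
  {"offset": [77, -200, 0], "spin": -0.655},
  {"offset": [77, -300, 0], "spin": -0.655},
  {"offset": [77, -400, 0], "spin": -0.655},
  {"offset": [77, -600, 0], "spin": -0.655},
  {"offset": [77, -720, 0], "spin": -0.655},
])

```text
t: 0.93
tcp_pos: [0.3676, 0.2077, 0.2045]
orientation: [0.696, 0.718, -0.001, -0.001]
contact_force: [0.7, 0.5, 1.8]
width: 0.0499
```

Request:
jog_arm([
  {"offset": [0, -500, 0], "spin": 0},
  {"offset": [0, -500, 0], "spin": 0},
  {"offset": [0, -500, 0], "spin": 0},
  {"offset": [0, -500, 0], "spin": 0},
  {"offset": [0, -500, 0], "spin": 0},
])

```text
t: 1.35
tcp_pos: [0.3671, -0.0005, 0.2047]
orientation: [0.696, 0.718, -0.0, -0.0]
contact_force: [1.3, -0.3, 0.8]
width: 0.0497
```

Request:
jog_arm([
  {"offset": [40, -307, 0], "spin": -0.03},
  {"offset": [40, -307, 0], "spin": -0.03},
  {"offset": [40, -307, 0], "spin": -0.03},
  {"offset": [40, -307, 0], "spin": -0.03},
  {"offset": [40, -307, 0], "spin": -0.03},
])

```text
t: 1.77
tcp_pos: [0.3936, -0.2076, 0.2045]
orientation: [0.707, 0.707, -0.0, -0.0]
contact_force: [1.8, 0.7, 0.4]
width: 0.0502
```

Request:
jog_arm([
  {"offset": [0, -100, 0], "spin": 0},
  {"offset": [0, -100, 0], "spin": 0},
  {"offset": [0, -100, 0], "spin": 0},
  {"offset": [0, -100, 0], "spin": 0},
  {"offset": [0, -100, 0], "spin": 0},
])

```text
t: 2.18
tcp_pos: [0.393, -0.3079, 0.2037]
orientation: [0.708, 0.706, -0.0, -0.001]
contact_force: [0.2, -0.3, -0.3]
width: 0.0503
```

```bash
python3 look.py 1 scene top
```

```text
{'t': 2.2833, 'joint_pos': array([-8.99785535e-01, -2.11180236e-03,  1.77845659e+00, -4.92320203e-04,
        1.36733221e+00, -8.99737970e-01]), 'qvel': array([ 0.01673324, -0.0152015 ,  0.00531916, -0.00261203, -0.00274509,
       -0.00137105]), 'joint_efforts': array([-8.11472107e-01, -3.46616042e+01, -3.56947732e+01, -4.84737125e-02,
       -3.85805382e-02, -2.54651779e-03]), 'tcp_pos': array([ 0.39340407, -0.30635469,  0.20398813]), 'orientation': array([ 7.07087844e-01,  7.07124909e-01, -1.20528781e-04, -1.06287163e-03]), 'contact_force': array([-0.22268522,  0.38620687, -0.22214045]), 'ft_torque': array([-0.00551363,  0.04538844, -0.02485634]), 'width': 0.050152252860129476}
```

```bash
python3 -c "
import cv2,numpy as np
a=np.load('top.npz')['pixels'][150:270,230:390];b=np.load('scene.npz')['pixels'][150:270,165:325]
cv2.imwrite('pics/c1.png',np.vstack([cv2.resize(a,None,fx=2.4,fy=2.4),cv2.resize(b,None,fx=2.4,fy=2.4)]))"
```

```text
(no output)
```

View pics/c1.png

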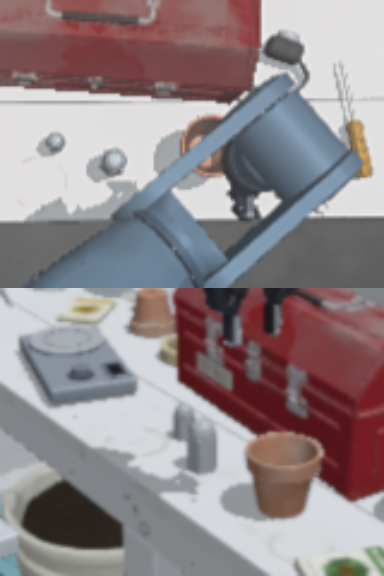

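The arm hides much of the top view, but the scene view shows both fingers above the pot and clear of it. I'll descend in stages.

Request:
jog_arm([
  {"offset": [14, -2, -40], "spin": 0},
  {"offset": [14, -2, -80], "spin": 0},
  {"offset": [14, -2, -100], "spin": 0},
  {"offset": [14, -2, -100], "spin": 0},
  {"offset": [14, -2, -100], "spin": 0},
])

```text
t: 2.7
tcp_pos: [0.4072, -0.3064, 0.1036]
orientation: [0.706, 0.708, 0.0, -0.002]
contact_force: [0.3, -0.1, 0.5]
width: 0.0499
```

```bash
python3 look.py 2 scene |cut -c1-9; python3 -c "
import cv2,numpy as np
b=np.load('scene.npz')['pixels'][170:260,235:335]
cv2.imwrite('pics/c2.png',cv2.resize(b,None,fx=6,fy=6))"
```

```text
{'t': 2.7
        1
       -0
        7
```

View pics/c2.png

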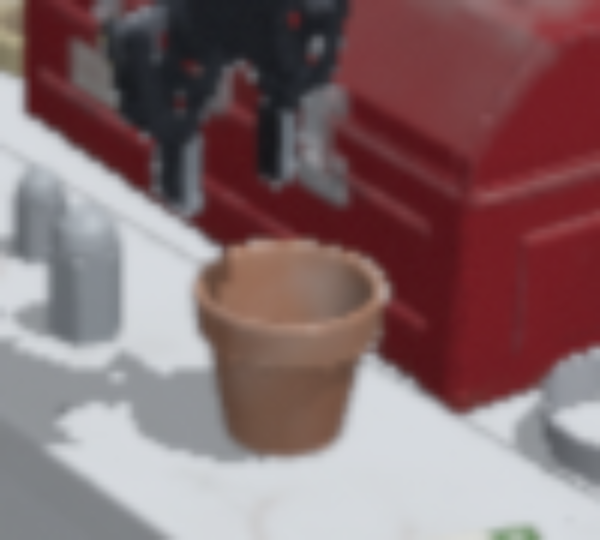

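```bash
python3 - <<'E'
from h import *
s=dict(np.load('scene.npz'));P=pts(s)
for u,v in((182,200),(190,205),(275,172),(285,175),(182,180),(280,150),(290,250),(225,310),(290,335),(370,290)):
    x,y=235+u//6,170+v//6; print(u,v,P[y,x].round(4))
f=(P[...,2]>.06)&(P[...,2]<.2)&(np.abs(P[...,0]-.42)<.1)&(np.abs(P[...,1]+.31)<.06)
g=s['pixels'].max(-1)<120
q=P[f&g];print(len(q),q.min(0),q.max(0))
E
```

```text
182 200 [ 0.3772 -0.3157  0.1544]
190 205 [ 0.3821 -0.3142  0.1493]
275 172 [ 0.4362 -0.3115  0.1522]
285 175 [ 0.4383 -0.3181  0.1508]
182 180 [ 0.3779 -0.3147  0.1633]
280 150 [ 0.4379 -0.3135  0.1621]
290 250 [ 0.4799 -0.276   0.0823]
225 310 [ 0.4096 -0.3091  0.0836]
290 335 [ 0.423  -0.344   0.0809]
370 290 [ 0.4909 -0.3247  0.0749]
335 [ 0.35345278 -0.3536026   0.06012147] [ 0.49651152 -0.26652315  0.19996885]
```

```bash
python3 look.py 3 scene |tail -3; python3 -c "
from h import *
o=monitor.get_obs();print(o['t'],o['tcp_pos'])
b=np.load('scene.npz')['pixels'][170:260,235:335]
cv2.imwrite('pics/c3.png',cv2.resize(b,None,fx=6,fy=6))"
```

```text
1.16193549e+00, -8.79969885e-01]), 'qvel': array([-0.00697196, -0.0089513 , -0.01419485, -0.00015511, -0.00431413,
       -0.00133645]), 'joint_efforts': array([ 1.20365443e-01, -3.75390351e+01, -3.05323684e+01,  3.35095719e-03,
        6.66585308e-02,  2.44668059e-03]), 'tcp_pos': array([ 0.40861995, -0.3088239 ,  0.10615684]), 'orientation': array([ 7.06669800e-01,  7.07543197e-01, -2.81275364e-04,  5.82237037e-04]), 'contact_force': array([ 0.02962444, -0.09826635, -0.16009415]), 'ft_torque': array([ 0.053157  , -0.03074248, -0.01706354]), 'width': 0.050122810385942705}
2.8 [ 0.40861995 -0.3088239   0.10615684]
```

View pics/c3.png

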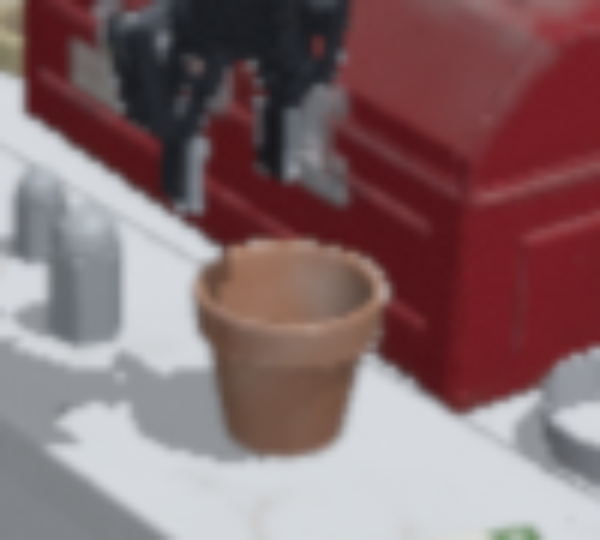

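The depth map puts the fingertips at z≈0.147, while the reported TCP is at 0.106. They agree in xy but differ by 40 mm in height. I'll go down carefully and compare again.

Request:
jog_arm([
  {"offset": [-1, 0, -20], "spin": 0},
  {"offset": [-1, 0, -40], "spin": 0},
  {"offset": [-1, 0, -50], "spin": 0},
  {"offset": [-1, 0, -50], "spin": 0},
  {"offset": [-1, 0, -50], "spin": 0},
])

```text
t: 3.22
tcp_pos: [0.4081, -0.3092, 0.0572]
orientation: [0.707, 0.708, -0.0, 0.001]
contact_force: [0.3, 0.4, -0.3]
width: 0.0501
```

```bash
python3 look.py 4 scene |tail -1;  python3 -c "
from h import *
o=monitor.get_obs();print(o['t'],o['tcp_pos'],o['contact_force'])
b=np.load('scene.npz')['pixels'][170:260,235:335]
cv2.imwrite('pics/c4.png',cv2.resize(b,None,fx=6,fy=6))"
```

```text
2.20780814e-02,  6.20385745e-04]), 'tcp_pos': array([ 0.40840346, -0.30964223,  0.05765624]), 'orientation': array([ 7.06651983e-01,  7.07559261e-01, -3.49465703e-04,  1.65682718e-03]), 'contact_force': array([-0.3076856 ,  0.21390181, -0.03696077]), 'ft_torque': array([0.03240091, 0.04605579, 0.04520338]), 'width': 0.05029971820118513}
3.2667 [ 0.40840346 -0.30964223  0.05765624] [-0.3076856   0.21390181 -0.03696077]
```

View pics/c4.png

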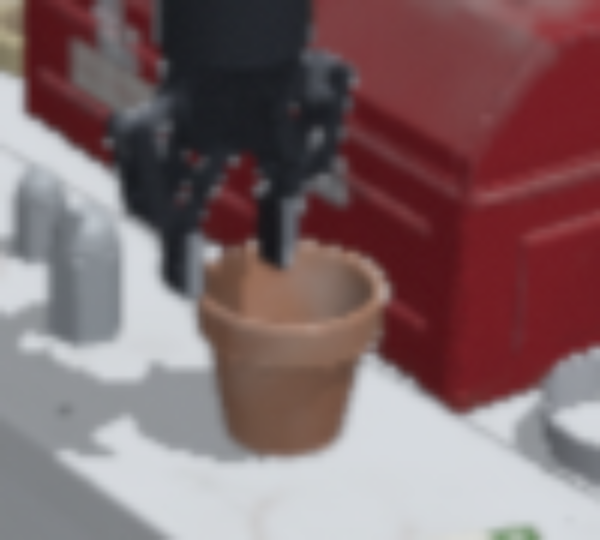

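```bash
cat > tip.py <<'E'
from h import *
s=dict(np.load('scene.npz'));P=pts(s);g=cv2.cvtColor(s['pixels'],cv2.COLOR_BGR2HSV)
for y in range(208,224):
    print(y,[ (x,*(P[y,x]*1000).astype(int),s['pixels'][y,x].max()) for x in (264,266,268,280,282)])
E
python3 tip.py
```

```text
208 [(264, np.int64(372), np.int64(-317), np.int64(140), np.uint8(38)), (266, np.int64(374), np.int64(-324), np.int64(142), np.uint8(52)), (268, np.int64(386), np.int64(-318), np.int64(136), np.uint8(77)), (280, np.int64(436), np.int64(-312), np.int64(119), np.uint8(27)), (282, np.int64(435), np.int64(-323), np.int64(124), np.uint8(92))]
209 [(264, np.int64(375), np.int64(-313), np.int64(135), np.uint8(38)), (266, np.int64(377), np.int64(-320), np.int64(137), np.uint8(90)), (268, np.int64(383), np.int64(-321), np.int64(135), np.uint8(110)), (280, np.int64(439), np.int64(-309), np.int64(114), np.uint8(27)), (282, np.int64(436), np.int64(-321), np.int64(119), np.uint8(91))]
210 [(264, np.int64(373), np.int64(-316), np.int64(133), np.uint8(37)), (266, np.int64(378), np.int64(-319), np.int64(133), np.uint8(98)), (268, np.int64(384), np.int64(-320), np.int64(131), np.uint8(138)), (280, np.int64(439), np.int64(-309), np.int64(111), np.uint8(26)), (282, np.int64(435), np.int64(-322), np.int64(117), np.uint8(93))]
211 [(264, np.int64(377), np.int64(-311), np.int64(127), np.uint8(40)), (266, 
[... 3659 characters left out ...]
4(52), np.uint8(149))]
222 [(264, np.int64(484), np.int64(-175), np.int64(0), np.uint8(220)), (266, np.int64(492), np.int64(-176), np.int64(-2), np.uint8(206)), (268, np.int64(409), np.int64(-291), np.int64(72), np.uint8(101)), (280, np.int64(471), np.int64(-273), np.int64(45), np.uint8(150)), (282, np.int64(475), np.int64(-277), np.int64(45), np.uint8(149))]
223 [(264, np.int64(480), np.int64(-181), np.int64(0), np.uint8(220)), (266, np.int64(486), np.int64(-184), np.int64(-1), np.uint8(213)), (268, np.int64(407), np.int64(-292), np.int64(70), np.uint8(105)), (280, np.int64(467), np.int64(-277), np.int64(44), np.uint8(149)), (282, np.int64(471), np.int64(-282), np.int64(45), np.uint8(150))]
```

The fingertips look about 42 mm above the reported TCP. Closing here is a harmless test, because the fingers will stop at about 8 mm only if they really straddle the wall.

Request:
jog_arm([
  {"offset": [0, 0, 0], "spin": 0},
  {"offset": [0, 0, 0], "spin": 0},
  {"offset": [0, 0, 0], "spin": 0},
  {"offset": [0, 0, 0], "spin": 0},
  {"offset": [0, 0, 0], "spin": 0},
], grip=14)

```text
t: 3.68
tcp_pos: [0.4085, -0.3098, 0.0579]
orientation: [0.707, 0.708, -0.0, 0.002]
contact_force: [0.3, 0.0, 0.6]
width: 0.0138
```

Request:
jog_arm([
  {"offset": [0, 0, 0], "spin": 0},
  {"offset": [0, 0, 0], "spin": 0},
  {"offset": [0, 0, 0], "spin": 0},
  {"offset": [0, 0, 0], "spin": 0},
  {"offset": [0, 0, 0], "spin": 0},
], grip=2)

```text
t: 4.1
tcp_pos: [0.4085, -0.3098, 0.0579]
orientation: [0.707, 0.708, -0.0, 0.002]
contact_force: [0.4, 0.7, -0.7]
width: 0.0021
```

```bash
python3 look.py 5 scene |tail -1;  python3 -c "
from h import *
o=monitor.get_obs();print(o['t'],o['tcp_pos'],o['contact_force'],o['width'])
b=np.load('scene.npz')['pixels'][170:260,235:335]
cv2.imwrite('pics/c5.png',cv2.resize(b,None,fx=6,fy=6))"
```

```text
-1.65774452e-02, -2.20237200e-05]), 'tcp_pos': array([ 0.40843121, -0.30973839,  0.05785955]), 'orientation': array([ 7.06667985e-01,  7.07542951e-01, -3.90954598e-04,  1.78285876e-03]), 'contact_force': array([-0.34066299, -0.19777516, -0.32154396]), 'ft_torque': array([-0.0249289 ,  0.00282247,  0.05494049]), 'width': 0.0018941860880062815}
4.15 [ 0.40843121 -0.30973839  0.05785955] [-0.34066299 -0.19777516 -0.32154396] 0.0018941860880062815
```

View pics/c5.png

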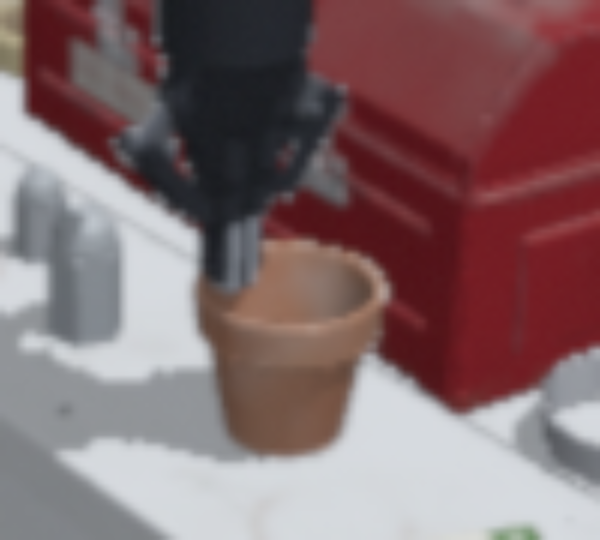

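The fingers closed to 2 mm in air above the rim. So the reported TCP z really is about 40 mm below the true fingertip, and I'll correct for that. First I'll measure the tip position from the closed fingers.

```bash
python3 - <<'E'
from h import *
s=dict(np.load('scene.npz'));P=pts(s)
for y in range(210,223):
    print(y,[ (x,(P[y,x]*1000).astype(int).tolist()) for x in (271,273,275,277)])
E
```

```text
210 [(271, [398, -317, 126]), (273, [403, -320, 126]), (275, [408, -323, 125]), (277, [417, -321, 122])]
211 [(271, [397, -318, 124]), (273, [403, -320, 122]), (275, [408, -322, 122]), (277, [419, -319, 117])]
212 [(271, [394, -321, 122]), (273, [402, -321, 120]), (275, [406, -325, 121]), (277, [420, -318, 114])]
213 [(271, [398, -317, 116]), (273, [407, -316, 113]), (275, [409, -321, 115]), (277, [417, -321, 112])]
214 [(271, [396, -320, 115]), (273, [406, -317, 110]), (275, [411, -320, 110]), (277, [415, -323, 110])]
215 [(271, [396, -319, 111]), (273, [407, -316, 107]), (275, [411, -320, 107]), (277, [416, -322, 106])]
216 [(271, [399, -317, 106]), (273, [405, -318, 105]), (275, [410, -321, 105]), (277, [416, -322, 103])]
217 [(271, [403, -311, 99]), (273, [402, -321, 104]), (275, [409, -322, 102]), (277, [462, -269, 64])]
218 [(271, [433, -274, 71]), (273, [405, -318, 98]), (275, [453, -269, 63]), (277, [460, -271, 61])]
219 [(271, [436, -271, 65]), (273, [446, -269, 62]), (275, [451, -272, 61]), (277, [461, -270, 57])]
220 [(271, [431, -277, 66]), (273, [443, -272, 60]), (275, [450, -273, 58]), (277, [458, -273, 56])]
221 [(271, [405, -309, 84]), (273, [444, -270, 56]), (275, [454, -269, 52]), (277, [457, -275, 54])]
222 [(271, [403, -312, 83]), (273, [406, -317, 84]), (275, [449, -275, 53]), (277, [455, -277, 52])]
```

Request:
jog_arm([
  {"offset": [-1, 2, 0], "spin": 0},
  {"offset": [-1, 2, 0], "spin": 0},
  {"offset": [-1, 2, 0], "spin": 0},
  {"offset": [-1, 2, 0], "spin": 0},
  {"offset": [-1, 2, 0], "spin": 0},
], grip=40)

```text
t: 4.57
tcp_pos: [0.4075, -0.3077, 0.0579]
orientation: [0.707, 0.708, -0.0, 0.002]
contact_force: [-0.3, -0.6, -0.2]
width: 0.0401
```

Request:
jog_arm([
  {"offset": [0, 0, -12], "spin": 0},
  {"offset": [0, 0, -24], "spin": 0},
  {"offset": [0, 0, -36], "spin": 0},
  {"offset": [0, 0, -39], "spin": 0},
  {"offset": [0, 0, -39], "spin": 0},
])

```text
t: 4.98
tcp_pos: [0.4069, -0.3071, 0.018]
orientation: [0.707, 0.708, -0.0, 0.001]
contact_force: [0.5, -0.1, 0.2]
width: 0.0399
```

Request:
jog_arm([
  {"offset": [0, 0, 0], "spin": 0},
  {"offset": [0, 0, 0], "spin": 0},
  {"offset": [0, 0, 0], "spin": 0},
  {"offset": [0, 0, 0], "spin": 0},
  {"offset": [0, 0, 0], "spin": 0},
], grip=3, newtons=35)

```text
t: 5.4
tcp_pos: [0.408, -0.3078, 0.0196]
orientation: [0.707, 0.708, -0.0, 0.002]
contact_force: [0.3, 3.3, 6.5]
width: 0.0108
```

```bash
python3 look.py 6 scene |tail -1;  python3 -c "
from h import *
o=monitor.get_obs();print(o['t'],o['tcp_pos'],o['contact_force'],o['width'])
b=np.load('scene.npz')['pixels'][170:260,235:335]
cv2.imwrite('pics/c6.png',cv2.resize(b,None,fx=6,fy=6))"
```

```text
-0.30598554,   0.0984253 ]), 'tcp_pos': array([ 0.40797785, -0.30783082,  0.01960711]), 'orientation': array([ 7.06665083e-01,  7.07545013e-01, -8.97046460e-05,  2.12306701e-03]), 'contact_force': array([0.48076245, 1.70308027, 5.1399456 ]), 'ft_torque': array([ 0.34549665, -0.31460025,  0.077481  ]), 'width': 0.011109513504826836}
5.45 [ 0.40797785 -0.30783082  0.01960711] [0.48076245 1.70308027 5.1399456 ] 0.011109513504826836
```

View pics/c6.png

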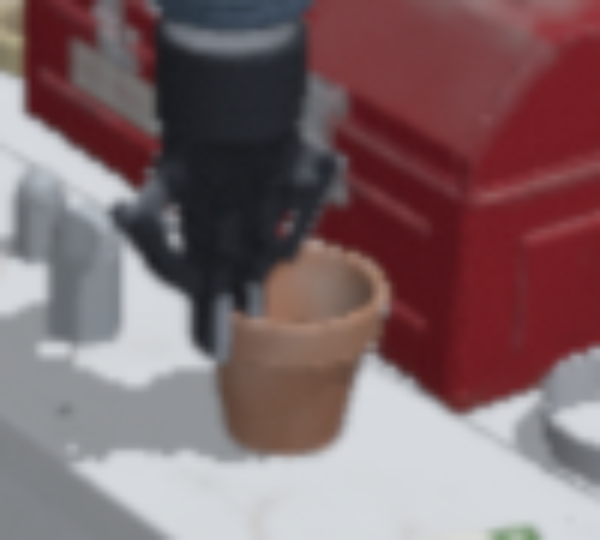

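The pinch on the rim holds at 11 mm width. I'll lift.

Request:
jog_arm([
  {"offset": [0, 0, 5], "spin": 0},
  {"offset": [0, 0, 10], "spin": 0},
  {"offset": [0, 0, 20], "spin": 0},
  {"offset": [0, 0, 30], "spin": 0},
  {"offset": [0, 0, 30], "spin": 0},
], newtons=50)

```text
t: 5.87
tcp_pos: [0.409, -0.3091, 0.0521]
orientation: [0.707, 0.708, -0.0, 0.004]
contact_force: [0.7, -1.1, -2.2]
width: 0.0088
```

Request:
jog_arm([
  {"offset": [0, 0, 20], "spin": 0},
  {"offset": [0, 0, 40], "spin": 0},
  {"offset": [0, 0, 60], "spin": 0},
  {"offset": [0, 0, 80], "spin": 0},
  {"offset": [0, 0, 90], "spin": 0},
])

```text
t: 6.28
tcp_pos: [0.4098, -0.3101, 0.1447]
orientation: [0.707, 0.708, -0.001, 0.006]
contact_force: [0.4, -1.1, -1.5]
width: 0.0089
```

```bash
python3 look.py 7 scene |tail -1;  python3 -c "
from h import *
o=monitor.get_obs();print(o['t'],o['tcp_pos'],o['contact_force'],o['width'])
b=np.load('scene.npz')['pixels'][130:260,205:335]
cv2.imwrite('pics/c7.png',cv2.resize(b,None,fx=4,fy=4))"
```

```text
1.51430634e-01, -2.61430643e-03]), 'tcp_pos': array([ 0.41039991, -0.31079659,  0.14587529]), 'orientation': array([ 7.06581970e-01,  7.07598504e-01, -6.35938283e-04,  6.77289422e-03]), 'contact_force': array([ 1.84832929, -1.46292928, -0.48914218]), 'ft_torque': array([-0.06070713,  0.03673596,  0.03121629]), 'width': 0.009115246453670026}
6.3333 [ 0.41039991 -0.31079659  0.14587529] [ 1.84832929 -1.46292928 -0.48914218] 0.009115246453670026
```

View pics/c7.png

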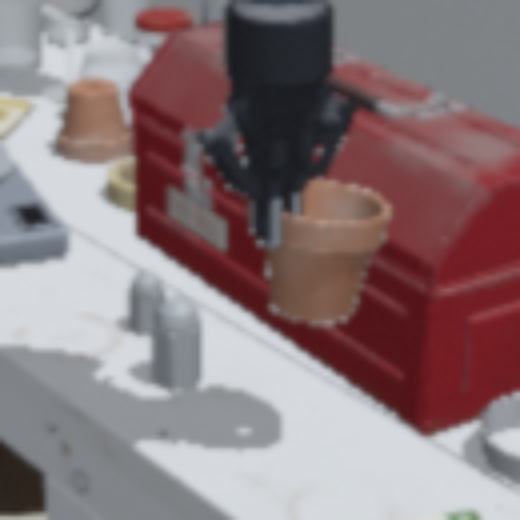

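The pot is held but tilted about 8°, with its foot swung toward the robot and its far edge low, because of the wall taper. I'll carry it over to the pan, measure there, and then set it down in a controlled way.

Request:
jog_arm([
  {"offset": [1, 8, 5], "spin": 0},
  {"offset": [2, 25, 10], "spin": 0},
  {"offset": [4, 50, 10], "spin": 0},
  {"offset": [6, 78, 10], "spin": 0},
  {"offset": [8, 108, 10], "spin": 0},
])

```text
t: 6.75
tcp_pos: [0.4176, -0.2011, 0.1547]
orientation: [0.707, 0.707, -0.001, 0.006]
contact_force: [-0.5, 0.6, -1.7]
width: 0.0087
```

Request:
jog_arm([
  {"offset": [2, 30, 0], "spin": 0},
  {"offset": [4, 60, 0], "spin": 0},
  {"offset": [6, 90, 0], "spin": 0},
  {"offset": [8, 120, 0], "spin": 0},
  {"offset": [10, 150, 0], "spin": 0},
])

```text
t: 7.17
tcp_pos: [0.4264, -0.0489, 0.1536]
orientation: [0.707, 0.707, -0.001, 0.005]
contact_force: [0.5, -0.1, -2.2]
width: 0.0087
```

Request:
jog_arm([
  {"offset": [2, 30, 0], "spin": 0},
  {"offset": [4, 60, 0], "spin": 0},
  {"offset": [6, 90, 0], "spin": 0},
  {"offset": [8, 120, 0], "spin": 0},
  {"offset": [10, 150, 0], "spin": 0},
])

```text
t: 7.58
tcp_pos: [0.4349, 0.1031, 0.1524]
orientation: [0.707, 0.707, -0.002, 0.004]
contact_force: [0.5, -1.0, -1.9]
width: 0.0087
```

Request:
jog_arm([
  {"offset": [2, 30, 0], "spin": 0},
  {"offset": [4, 60, 0], "spin": 0},
  {"offset": [5, 90, 0], "spin": 0},
  {"offset": [5, 120, 0], "spin": 0},
  {"offset": [5, 145, 0], "spin": 0},
])

```text
t: 8.0
tcp_pos: [0.4382, 0.2502, 0.1511]
orientation: [0.707, 0.707, -0.002, 0.003]
contact_force: [1.4, -0.3, -2.6]
width: 0.0083
```

Request:
jog_arm([
  {"offset": [0, 20, -10], "spin": 0},
  {"offset": [0, 30, -25], "spin": 0},
  {"offset": [0, 35, -40], "spin": 0},
  {"offset": [0, 35, -52], "spin": 0},
  {"offset": [0, 35, -52], "spin": 0},
])

```text
t: 8.42
tcp_pos: [0.4348, 0.2844, 0.0952]
orientation: [0.706, 0.708, -0.006, 0.002]
contact_force: [-1.1, -0.4, -2.4]
width: 0.0089
```

```bash
python3 look.py 8 scene top |tail -1;  python3 -c "
from h import *
o=monitor.get_obs();print(o['t'],o['tcp_pos'],o['contact_force'],o['width'])
b=np.load('scene.npz')['pixels'][100:200,150:270]
a=np.load('top.npz')['pixels'][150:250,120:240]
cv2.imwrite('pics/c8.png',np.hstack([cv2.resize(b,None,fx=3.3,fy=5),cv2.resize(a,None,fx=3.3,fy=3.3*1.515)])[:, :])
cv2.imwrite('pics/c8.png',np.vstack([cv2.resize(b,(720,600))]));cv2.imwrite('pics/c8t.png',cv2.resize(a,(720,600)))"
```

```text
-4.83550318e-02,  4.96581575e-03]), 'tcp_pos': array([0.43723374, 0.28464961, 0.09825218]), 'orientation': array([ 0.70686223,  0.70733713, -0.00361038,  0.00263514]), 'contact_force': array([ 0.81680512,  0.94605608, -2.37071391]), 'ft_torque': array([0.00981574, 0.14647581, 0.0045476 ]), 'width': 0.00903944991235779}
8.5167 [0.43723374 0.28464961 0.09825218] [ 0.81680512  0.94605608 -2.37071391] 0.00903944991235779
```

View pics/c8.png

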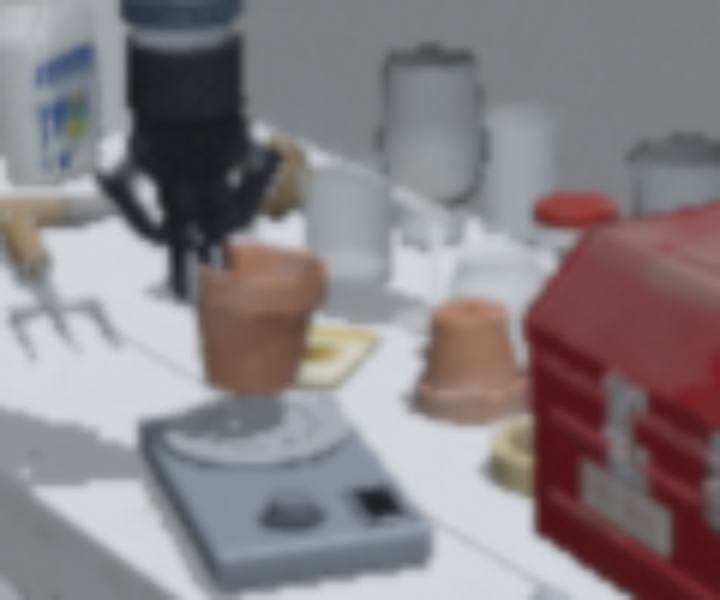

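View pics/c8t.png

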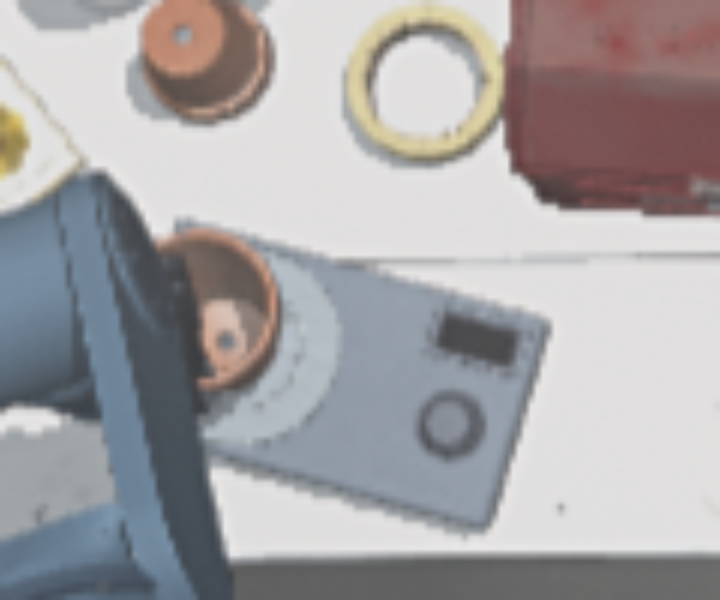

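```bash
python3 - <<'E'
from h import *
t=dict(np.load('top.npz'));s=dict(np.load('scene.npz'))
# hole in top view: z ~ .080 (floor top .0845)
print('hole', onplane(t,120+227/6-.4,150+342/6-.4,.083).round(4))
hole=onplane(t,120+227/6-.4,150+342/6-.4,.075).round(4);print(hole)
# scene foot edges left/right at height of foot centre
for u,v in((205,372),(302,372),(253,375)): print(onplane(s,150+u/6-.4,100+v/6-.4,.075).round(4))
P=pts(s);hsv=cv2.cvtColor(s['pixels'],cv2.COLOR_BGR2HSV)
m=np.zeros(P.shape[:2],bool);m[135:170,180:207]=1
m&=(hsv[...,0]<18)&(hsv[...,1]>60)
# per row of silhouettes
for y in range(150,168,2):
    x=np.where(m[y])[0]; print(y,x.min(),x.max(),(P[y,(x.min()+x.max())//2]*1000).astype(int))
ptT=pts(t); mt=np.zeros(P.shape[:2],bool); mt[185:220,145:170]=1
h2=cv2.cvtColor(t['pixels'],cv2.COLOR_BGR2HSV);mt&=(h2[...,0]<18)&(h2[...,1]>60)
for y in range(188,217,2):
    x=np.where(mt[y])[0]
    if len(x): print(y,x.min(),x.max(),(ptT[y,x.max()-1]*1000).astype(int))
E
```

```text
hole [0.468  0.2824 0.083 ]
[0.469  0.2844 0.075 ]
[0.4534 0.3103 0.075 ]
[0.5055 0.272  0.075 ]
[0.4763 0.2864 0.075 ]
150 184 202 [459 239 142]
152 184 200 [458 246 132]
154 184 200 [458 247 123]
156 184 200 [461 254 113]
158 184 200 [461 255 104]
160 185 199 [461 255  96]
162 185 198 [454 252  90]
164 187 197 [459 255  80]Traceback (most recent call last):
  File "<stdin>", line 13, in <module>
    return umr_minimum(a, axis, None, out, keepdims, initial, where)
ValueError: zero-size array to reduction operation minimum which has no identity
```

Request:
jog_arm([
  {"offset": [2, -1, -6], "spin": 0},
  {"offset": [2, -1, -12], "spin": 0},
  {"offset": [2, -1, -18], "spin": 0},
  {"offset": [2, -1, -22], "spin": 0},
  {"offset": [2, -1, -22], "spin": 0},
])

```text
t: 8.93
tcp_pos: [0.4385, 0.2831, 0.0752]
orientation: [0.707, 0.707, -0.004, 0.002]
contact_force: [0.8, -0.0, -2.1]
width: 0.0086
```

Request:
jog_arm([
  {"offset": [0, 0, -2], "spin": 0},
  {"offset": [0, 0, -3], "spin": 0},
  {"offset": [0, 0, -4], "spin": 0},
  {"offset": [0, 0, -5], "spin": 0},
  {"offset": [0, 0, -5], "spin": 0},
])

```text
t: 9.35
tcp_pos: [0.4385, 0.2831, 0.0701]
orientation: [0.707, 0.707, -0.004, 0.002]
contact_force: [1.0, 0.1, -1.9]
width: 0.0086
```

Request:
jog_arm([
  {"offset": [0, 0, -1], "spin": 0},
  {"offset": [0, 0, -2], "spin": 0},
  {"offset": [0, 0, -3], "spin": 0},
  {"offset": [0, 0, -3], "spin": 0},
])

```text
t: 9.68
tcp_pos: [0.4384, 0.2832, 0.0671]
orientation: [0.707, 0.707, -0.005, 0.002]
contact_force: [-0.4, 0.6, 0.0]
width: 0.0091
```

```bash
python3 look.py 9 scene top |tail -1;  python3 -c "
from h import *
o=monitor.get_obs();print(o['t'],o['tcp_pos'],o['contact_force'],o['width'])
b=np.load('scene.npz')['pixels'][100:200,150:270]
a=np.load('top.npz')['pixels'][150:250,120:240]
cv2.imwrite('pics/c9.png',np.vstack([cv2.resize(b,(720,600))]));cv2.imwrite('pics/c9t.png',cv2.resize(a,(720,600)))"
```

```text
-3.41927167e-01,  3.79623205e-03]), 'tcp_pos': array([0.43848007, 0.28320027, 0.06722521]), 'orientation': array([ 0.70700226,  0.7071939 , -0.00444646,  0.00219359]), 'contact_force': array([-0.46413021,  0.15151203, -0.85416696]), 'ft_torque': array([0.0520912 , 0.26515556, 0.01804889]), 'width': 0.00885674559572912}
9.7833 [0.43848007 0.28320027 0.06722521] [-0.46413021  0.15151203 -0.85416696] 0.00885674559572912
```

View pics/c9.png

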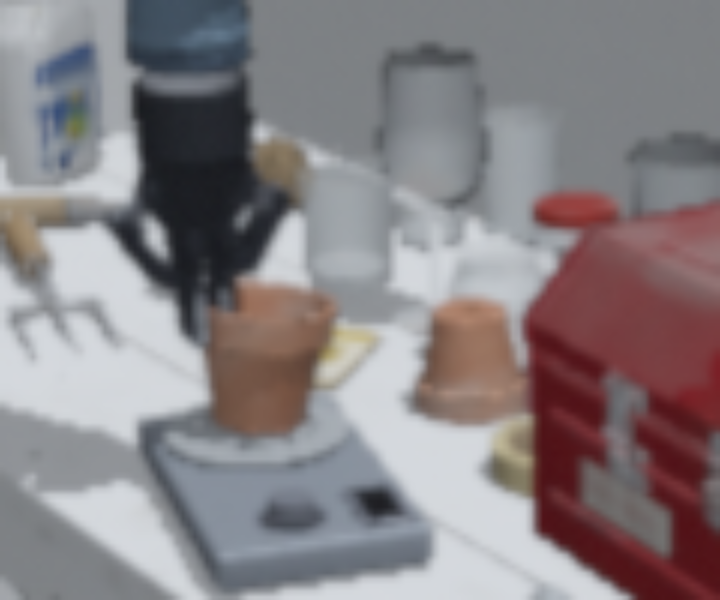

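The pot has touched down, and the force reads near zero. I'll lighten the grip, lower a little more, then open in small steps so it levels gently.

Request:
jog_arm([
  {"offset": [0, 0, -1], "spin": 0},
  {"offset": [0, 0, -2], "spin": 0},
  {"offset": [0, 0, -2], "spin": 0},
], newtons=20)

```text
t: 10.03
tcp_pos: [0.4383, 0.2833, 0.0653]
orientation: [0.707, 0.707, -0.005, 0.002]
contact_force: [-3.6, -0.1, 4.0]
width: 0.009
```

Request:
jog_arm([
  {"offset": [0, 0, 0], "spin": 0},
  {"offset": [0, 0, 0], "spin": 0},
], grip=10)

```text
t: 10.2
tcp_pos: [0.4383, 0.2833, 0.0654]
orientation: [0.707, 0.707, -0.005, 0.002]
contact_force: [-1.5, -0.2, 0.9]
width: 0.0106
```

Request:
jog_arm([
  {"offset": [0, 0, 0], "spin": 0},
  {"offset": [0, 0, 0], "spin": 0},
], grip=12)

```text
t: 10.37
tcp_pos: [0.4384, 0.2833, 0.0654]
orientation: [0.707, 0.707, -0.004, 0.002]
contact_force: [-0.7, -0.6, 0.3]
width: 0.0121
```

Request:
jog_arm([
  {"offset": [0, 0, 0], "spin": 0},
  {"offset": [0, 0, 0], "spin": 0},
], grip=14)

```text
t: 10.53
tcp_pos: [0.4387, 0.2833, 0.0654]
orientation: [0.707, 0.707, -0.004, 0.002]
contact_force: [-0.7, 1.3, 0.4]
width: 0.014
```

Request:
jog_arm([
  {"offset": [0, 0, 0], "spin": 0},
  {"offset": [0, 0, 0], "spin": 0},
], grip=16)

```text
t: 10.7
tcp_pos: [0.4388, 0.2833, 0.0653]
orientation: [0.707, 0.707, -0.004, 0.002]
contact_force: [-1.0, 0.4, -0.4]
width: 0.0157
```

Request:
jog_arm([
  {"offset": [0, 0, 0], "spin": 0},
  {"offset": [0, 0, 0], "spin": 0},
], grip=19)

```text
t: 10.87
tcp_pos: [0.4389, 0.2833, 0.0653]
orientation: [0.707, 0.707, -0.004, 0.002]
contact_force: [0.6, 0.5, -0.0]
width: 0.0187
```

```bash
python3 look.py 10 scene top |tail -1;  python3 -c "
from h import *
o=monitor.get_obs();print(o['t'],o['tcp_pos'],o['contact_force'],o['width'])
b=np.load('scene.npz')['pixels'][100:200,150:270]
a=np.load('top.npz')['pixels'][150:250,120:240]
cv2.imwrite('pics/c10.png',np.vstack([cv2.resize(b,(720,600))]));cv2.imwrite('pics/c10t.png',cv2.resize(a,(720,600)))"
```

```text
-1.08856517e-01, -3.11344975e-04]), 'tcp_pos': array([0.43883304, 0.28326322, 0.06533469]), 'orientation': array([ 0.70700102,  0.70719629, -0.00414472,  0.00240571]), 'contact_force': array([-0.53489754,  0.07288308, -1.05346509]), 'ft_torque': array([0.01678491, 0.04949792, 0.01628175]), 'width': 0.019215179839168643}
10.9667 [0.43883304 0.28326322 0.06533469] [-0.53489754  0.07288308 -1.05346509] 0.019215179839168643
```

View pics/c10.png

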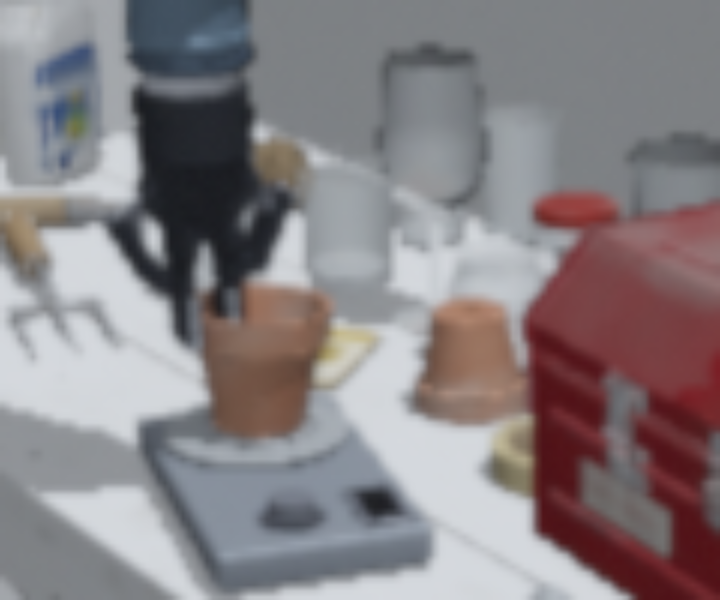

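View pics/c10t.png

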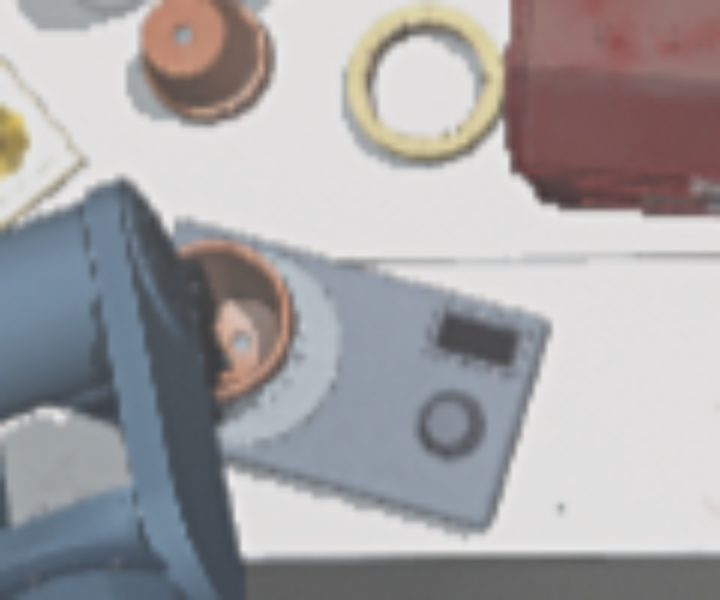

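The pot now stands level on the pan. I'll open a little more and back out straight up.

Request:
jog_arm([
  {"offset": [0, 0, 0], "spin": 0},
  {"offset": [0, 0, 0], "spin": 0},
  {"offset": [0, 0, 0], "spin": 0},
], grip=32)

```text
t: 11.22
tcp_pos: [0.4391, 0.2833, 0.0655]
orientation: [0.707, 0.707, -0.004, 0.003]
contact_force: [0.5, -0.0, 0.3]
width: 0.0323
```

Request:
jog_arm([
  {"offset": [0, 0, 8], "spin": 0},
  {"offset": [0, 0, 20], "spin": 0},
  {"offset": [0, 0, 40], "spin": 0},
  {"offset": [0, 0, 65], "spin": 0},
  {"offset": [0, 0, 80], "spin": 0},
])

```text
t: 11.63
tcp_pos: [0.4404, 0.2838, 0.1492]
orientation: [0.707, 0.707, -0.002, 0.003]
contact_force: [1.0, -0.1, 0.4]
width: 0.0318
```

Request:
jog_arm([
  {"offset": [-20, -40, 0], "spin": 0},
  {"offset": [-20, -80, 0], "spin": 0},
  {"offset": [-20, -120, 0], "spin": 0},
  {"offset": [-20, -140, 0], "spin": 0},
  {"offset": [-20, -140, 0], "spin": 0},
], grip=0)

```text
t: 12.05
tcp_pos: [0.421, 0.1407, 0.1508]
orientation: [0.708, 0.706, -0.002, 0.005]
contact_force: [0.5, -0.2, 0.3]
width: 0.0002
```

```bash
python3 look.py 11 scene top |tail -1;  python3 -c "
from h import *
o=monitor.get_obs();print(o['t'],o['tcp_pos'],o['contact_force'],o['width'])
b=np.load('scene.npz')['pixels'][100:200,150:270]
a=np.load('top.npz')['pixels'][150:250,120:240]
cv2.imwrite('pics/c11.png',np.vstack([cv2.resize(b,(720,600))]));cv2.imwrite('pics/c11t.png',cv2.resize(a,(720,600)))"
```

```text
2.00266944e-02, -1.04823215e-01]), 'tcp_pos': array([0.42118081, 0.14340713, 0.15060057]), 'orientation': array([ 0.70780935,  0.70639153, -0.00119284,  0.00393686]), 'contact_force': array([ 0.39825171, -0.16607031, -0.16764931]), 'ft_torque': array([ 0.03020298, -0.00331466, -0.00485734]), 'width': -5.9014865705322086e-05}
12.15 [0.42118081 0.14340713 0.15060057] [ 0.39825171 -0.16607031 -0.16764931] -5.9014865705322086e-05
```

View pics/c11.png

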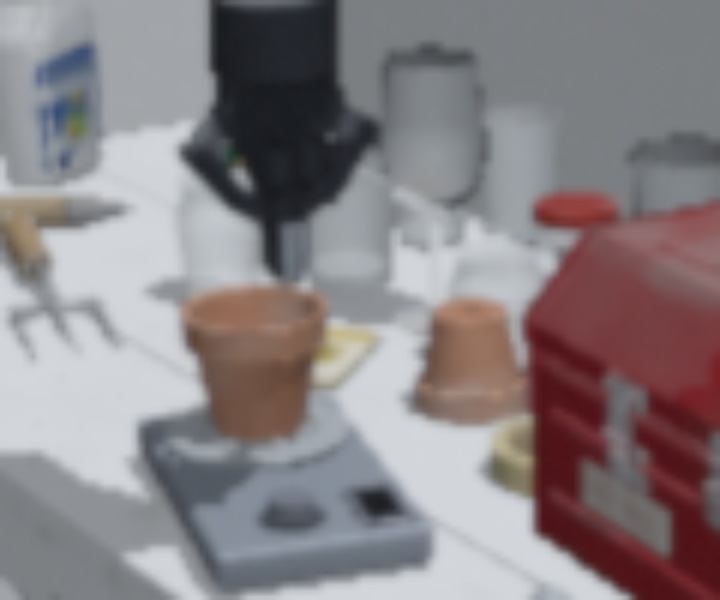

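View pics/c11t.png

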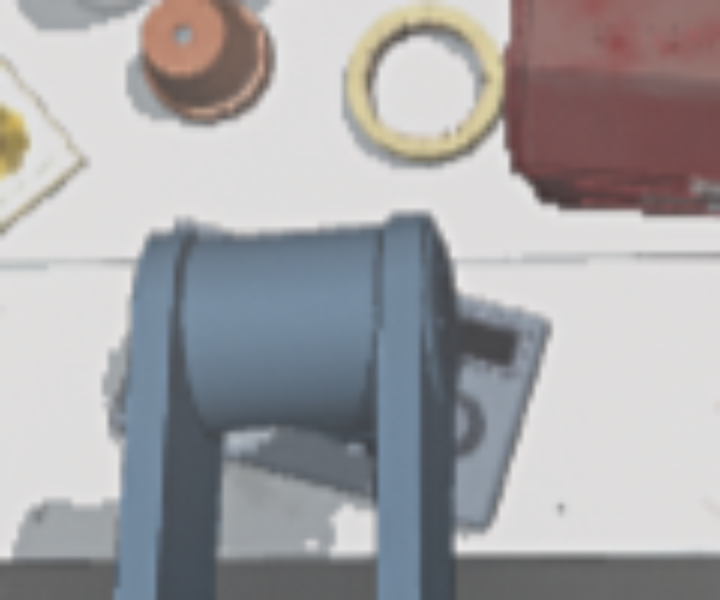

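```bash
cat > ov2.py <<'E'
import re
src=open('m3.py').read().split("rings=")[0]; exec(src)
def draw(d,rings,x0,y0,x1,y1,f,n):
    im=cv2.resize(d['pixels'][y0:y1,x0:x1],None,fx=f,fy=f,interpolation=2)
    for r in rings:
        q=((proj(d,r)-[x0,y0]+.5)*f-.5)
        cv2.polylines(im,[np.round(q*8).astype(int)],True,(0,255,0),1,cv2.LINE_AA,3)
    cv2.imwrite(n,im)
E
python3 - <<'E'
from ov2 import *
draw(s,[C(.4712,.2832,.041,.062),C(.4712,.2832,.041,.037),C(.4712,.2832,.125,.0485),C(.4712,.2832,.04,.0325)],165,120,230,190,9,'pics/o11.png')
P=pts(s);m=np.hypot(P[...,0]-.471,P[...,1]-.283)<.07
for zz in np.arange(.045,.13,.01):
    k=m&(np.abs(P[...,2]-zz)<.004); print(zz.round(3),k.sum(),P[k].min(0).round(3),P[k].max(0).round(3))
E
```

```text
0.045 86 [0.413 0.225 0.041] [0.535 0.331 0.049]
0.055 27 [0.446 0.248 0.051] [0.501 0.29  0.058]
0.065 35 [0.442 0.242 0.061] [0.498 0.291 0.069]
0.075 31 [0.438 0.239 0.071] [0.501 0.29  0.078]
0.085 31 [0.438 0.24  0.081] [0.504 0.288 0.089]
0.095 40 [0.439 0.238 0.091] [0.518 0.325 0.099]
0.105 74 [0.43  0.231 0.101] [0.521 0.329 0.109]
0.115 83 [0.43  0.229 0.111] [0.522 0.328 0.119]
0.125 82 [0.427 0.231 0.121] [0.524 0.33  0.128]
```

View pics/o11.png

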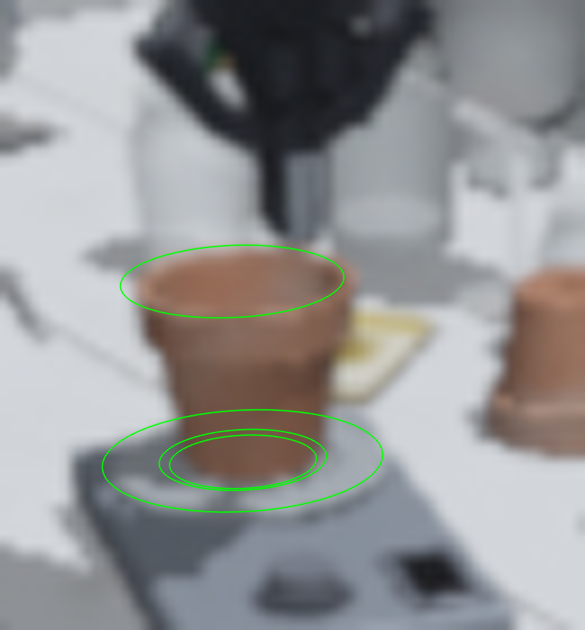

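The scene view suggests the pot is a few mm off centre. I'll clear the arm for a clean top view to check it sits in the ring.

Request:
jog_arm([
  {"offset": [-10, -40, 0], "spin": 0},
  {"offset": [-10, -80, 0], "spin": 0},
  {"offset": [-10, -120, 0], "spin": 0},
  {"offset": [-10, -160, 0], "spin": 0},
  {"offset": [-10, -160, 0], "spin": 0},
])

```text
t: 12.57
tcp_pos: [0.4123, -0.022, 0.1518]
orientation: [0.71, 0.705, -0.002, 0.006]
contact_force: [0.9, 0.1, 1.1]
width: -0.0001
```

```bash
python3 look.py 12 scene top |tail -1; python3 - <<'E'
from ov2 import *
draw(t,[C(.4712,.2832,.041,.062),C(.4712,.2832,.041,.037),C(.4712,.2832,.125,.0485),C(.421,.1515,.048,.014)],135,180,220,245,8,'pics/o12t.png')
draw(s,[C(.4712,.2832,.041,.062),C(.4712,.2832,.125,.0485),C(.4712,.2832,.04,.0325)],165,120,230,190,9,'pics/o12.png')
E
```

```text
-0.12337741,  -0.18023532]), 'tcp_pos': array([ 0.41175171, -0.01719359,  0.15120677]), 'orientation': array([ 0.70892284,  0.70527357, -0.00080018,  0.00411805]), 'contact_force': array([ 0.24108492,  1.00259443, -0.19315073]), 'ft_torque': array([ 0.00955282, -0.0359139 , -0.00555704]), 'width': 9.781499625345558e-05}
```

View pics/o12t.png

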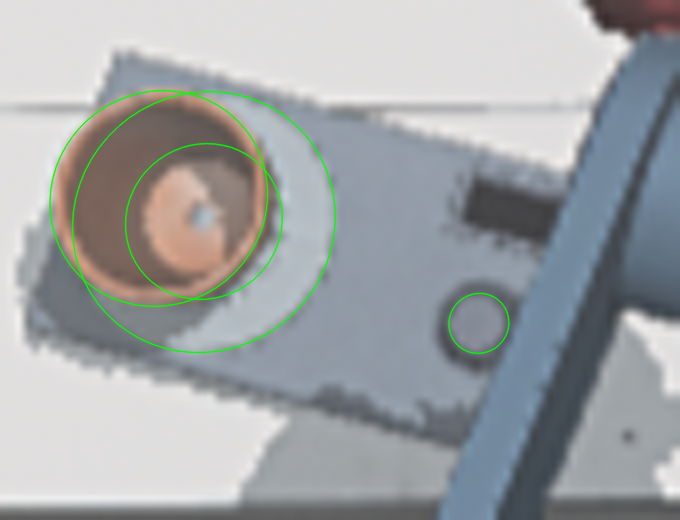

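View pics/o12.png

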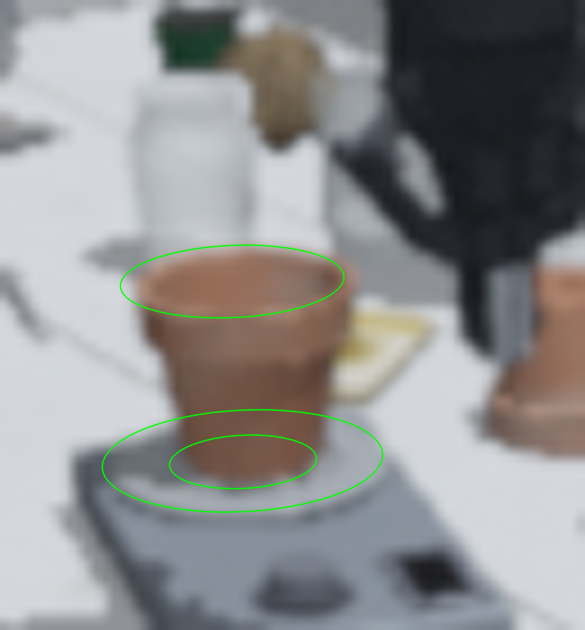

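In the top view the pot's rim matches a circle centred on the pan to within about 1 mm, so it stands in the ring. The scene view's constant ~3 mm shift is a calibration offset. Next is the tare button, at (0.421, 0.1515).

Request:
jog_arm([
  {"offset": [9, 40, 0], "spin": 0},
  {"offset": [9, 80, 0], "spin": 0},
  {"offset": [9, 120, 0], "spin": 0},
  {"offset": [9, 160, 0], "spin": 0},
  {"offset": [9, 169, 0], "spin": 0},
])

```text
t: 13.08
tcp_pos: [0.4193, 0.159, 0.1515]
orientation: [0.706, 0.708, 0.0, 0.003]
contact_force: [-0.7, 0.7, 0.0]
width: 0.0002
```

Request:
jog_arm([
  {"offset": [0, 0, -40], "spin": 0},
  {"offset": [0, 0, -80], "spin": 0},
  {"offset": [0, 0, -110], "spin": 0},
  {"offset": [0, 0, -110], "spin": 0},
  {"offset": [0, 0, -110], "spin": 0},
])

```text
t: 13.5
tcp_pos: [0.4172, 0.1604, 0.0406]
orientation: [0.705, 0.709, -0.001, 0.002]
contact_force: [0.7, 0.6, 0.2]
width: 0.0002
```

```bash
python3 look.py 13 scene |tail -1; python3 - <<'E'
from ov2 import *
draw(s,[],180,140,230,200,9,'pics/o13.png')
T=np.load('top.npz')
P=pts(dict(T)); m=np.hypot(P[...,0]-.421,P[...,1]-.1515)<.01; print('cap z',P[m][:,2].round(3), np.median(P[m][:,2]))
E
```

```text
5.78919542e-02,  9.07887763e-03]), 'tcp_pos': array([0.41944299, 0.16017348, 0.0423992 ]), 'orientation': array([7.05695875e-01, 7.08508250e-01, 1.89219629e-04, 3.05860054e-03]), 'contact_force': array([ 0.60558913, -0.16125566,  0.93967954]), 'ft_torque': array([-0.01846142,  0.0318108 ,  0.09954109]), 'width': -5.8533892456137884e-05}
cap z [0.053 0.043 0.049 0.051 0.044 0.042 0.044 0.048 0.048 0.045 0.046 0.043
 0.044 0.042 0.047 0.047 0.048 0.043 0.046 0.047 0.05  0.044] 0.04560409798088906
```

View pics/o13.png

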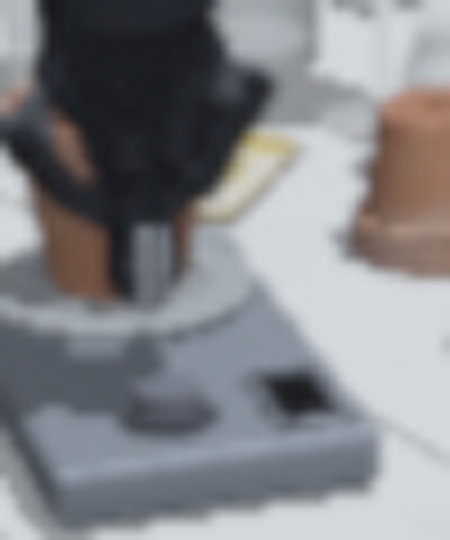

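Request:
jog_arm([
  {"offset": [2, -8.5, 0], "spin": 0},
  {"offset": [2, -8.5, -6], "spin": 0},
  {"offset": [2, -8.5, -12], "spin": 0},
  {"offset": [2, -8.5, -18], "spin": 0},
  {"offset": [2, -8.5, -18], "spin": 0},
])

```text
t: 13.97
tcp_pos: [0.4207, 0.1514, 0.0236]
orientation: [0.706, 0.708, -0.0, 0.003]
contact_force: [-1.0, -0.4, 0.1]
width: -0.0
```

Request:
jog_arm([
  {"offset": [0, 0, -2], "spin": 0},
  {"offset": [0, 0, -4], "spin": 0},
  {"offset": [0, 0, -6], "spin": 0},
  {"offset": [0, 0, -8], "spin": 0},
])

```text
t: 14.3
tcp_pos: [0.4207, 0.1514, 0.0154]
orientation: [0.706, 0.708, -0.0, 0.003]
contact_force: [0.4, -0.5, -0.6]
width: 0.0004
```

Request:
jog_arm([
  {"offset": [0, 0, -1], "spin": 0},
  {"offset": [0, 0, -2], "spin": 0},
  {"offset": [0, 0, -3], "spin": 0},
  {"offset": [0, 0, -3], "spin": 0},
])

```text
t: 14.63
tcp_pos: [0.4206, 0.1514, 0.0122]
orientation: [0.706, 0.708, -0.0, 0.003]
contact_force: [0.5, 0.3, -0.3]
width: -0.0002
```

Request:
jog_arm([
  {"offset": [0, 0, -1], "spin": 0},
  {"offset": [0, 0, -2], "spin": 0},
  {"offset": [0, 0, -2], "spin": 0},
])

```text
t: 14.88
tcp_pos: [0.4205, 0.1514, 0.0101]
orientation: [0.706, 0.708, -0.0, 0.002]
contact_force: [-0.9, -1.2, -0.4]
width: 0.0003
```

Request:
jog_arm([
  {"offset": [0, 0, -1], "spin": 0},
  {"offset": [0, 0, -2], "spin": 0},
  {"offset": [0, 0, -2], "spin": 0},
])

```text
t: 15.13
tcp_pos: [0.4204, 0.1514, 0.0079]
orientation: [0.706, 0.708, -0.001, 0.002]
contact_force: [0.9, -0.1, -0.4]
width: -0.0
```

Request:
jog_arm([
  {"offset": [0, 0, -1], "spin": 0},
  {"offset": [0, 0, -2], "spin": 0},
  {"offset": [0, 0, -2], "spin": 0},
])

```text
t: 15.38
tcp_pos: [0.4205, 0.1514, 0.0059]
orientation: [0.706, 0.708, -0.0, 0.002]
contact_force: [-0.7, 0.4, 2.9]
width: 0.0002
```

Request:
jog_arm([
  {"offset": [0, 0, -1], "spin": 0},
  {"offset": [0, 0, -2], "spin": 0},
  {"offset": [0, 0, -2], "spin": 0},
])

```text
t: 15.63
tcp_pos: [0.4205, 0.1514, 0.0039]
orientation: [0.706, 0.708, -0.0, 0.002]
contact_force: [-1.1, -0.1, 3.4]
width: 0.0002
```

Button contact came at about 0.007 reported. I'm pressing on gradually.

Request:
jog_arm([
  {"offset": [0, 0, -1], "spin": 0},
  {"offset": [0, 0, -2], "spin": 0},
  {"offset": [0, 0, -3], "spin": 0},
  {"offset": [0, 0, -3], "spin": 0},
])

```text
t: 15.97
tcp_pos: [0.4206, 0.1514, 0.0009]
orientation: [0.706, 0.708, -0.0, 0.002]
contact_force: [-2.6, -0.7, 5.9]
width: 0.0002
```

Request:
jog_arm([
  {"offset": [0, 0, -1], "spin": 0},
  {"offset": [0, 0, -1], "spin": 0},
])

```text
t: 16.13
tcp_pos: [0.4206, 0.1514, -0.0001]
orientation: [0.706, 0.708, -0.0, 0.002]
contact_force: [-1.7, -0.3, 6.7]
width: -0.0003
```

Request:
jog_arm([
  {"offset": [0, 0, -0.5], "spin": 0},
  {"offset": [0, 0, -0.5], "spin": 0},
])

```text
t: 16.3
tcp_pos: [0.4206, 0.1514, -0.0005]
orientation: [0.706, 0.708, -0.001, 0.002]
contact_force: [-2.9, -0.6, 6.8]
width: 0.0001
```

Request:
jog_arm([
  {"offset": [0, 0, -0.5], "spin": 0},
  {"offset": [0, 0, -0.5], "spin": 0},
])

```text
t: 16.47
tcp_pos: [0.4206, 0.1514, -0.0006]
orientation: [0.706, 0.708, -0.001, 0.002]
contact_force: [-4.2, -2.2, 9.4]
width: -0.0
```

Request:
jog_arm([
  {"offset": [0, 0, -0.5], "spin": 0},
  {"offset": [0, 0, -0.5], "spin": 0},
])

```text
t: 16.63
tcp_pos: [0.4206, 0.1514, -0.0006]
orientation: [0.706, 0.708, -0.001, 0.002]
contact_force: [-4.0, -0.9, 12.4]
width: 0.0001
```

It has hit the hard stop: the position stopped moving while the force rose. I'll hold with a light push for over 2 s.

Request:
jog_arm([
  {"offset": [0, 0, -0.4], "spin": 0},
  {"offset": [0, 0, -0.4], "spin": 0},
  {"offset": [0, 0, -0.4], "spin": 0},
  {"offset": [0, 0, -0.4], "spin": 0},
  {"offset": [0, 0, -0.4], "spin": 0},
])

```text
t: 17.05
tcp_pos: [0.4206, 0.1514, -0.0005]
orientation: [0.706, 0.708, -0.001, 0.002]
contact_force: [-4.7, -0.8, 9.7]
width: 0.0001
```

Request:
jog_arm([
  {"offset": [0, 0, -0.4], "spin": 0},
  {"offset": [0, 0, -0.4], "spin": 0},
  {"offset": [0, 0, -0.4], "spin": 0},
  {"offset": [0, 0, -0.4], "spin": 0},
  {"offset": [0, 0, -0.4], "spin": 0},
])

```text
t: 17.47
tcp_pos: [0.4206, 0.1514, -0.0006]
orientation: [0.706, 0.708, -0.001, 0.002]
contact_force: [-2.9, -0.5, 9.7]
width: 0.0003
```

Request:
jog_arm([
  {"offset": [0, 0, -0.4], "spin": 0},
  {"offset": [0, 0, -0.4], "spin": 0},
  {"offset": [0, 0, -0.4], "spin": 0},
  {"offset": [0, 0, -0.4], "spin": 0},
  {"offset": [0, 0, -0.4], "spin": 0},
])

```text
t: 17.88
tcp_pos: [0.4206, 0.1514, -0.0006]
orientation: [0.706, 0.709, -0.001, 0.002]
contact_force: [-4.0, -1.1, 10.8]
width: -0.0001
```

Request:
jog_arm([
  {"offset": [0, 0, -0.4], "spin": 0},
  {"offset": [0, 0, -0.4], "spin": 0},
  {"offset": [0, 0, -0.4], "spin": 0},
  {"offset": [0, 0, -0.4], "spin": 0},
  {"offset": [0, 0, -0.4], "spin": 0},
])

```text
t: 18.3
tcp_pos: [0.4206, 0.1514, -0.0006]
orientation: [0.706, 0.709, -0.001, 0.002]
contact_force: [-3.7, -0.7, 10.3]
width: -0.0001
```

Request:
jog_arm([
  {"offset": [0, 0, -0.4], "spin": 0},
  {"offset": [0, 0, -0.4], "spin": 0},
  {"offset": [0, 0, -0.4], "spin": 0},
  {"offset": [0, 0, -0.4], "spin": 0},
  {"offset": [0, 0, -0.4], "spin": 0},
])

```text
t: 18.72
tcp_pos: [0.4205, 0.1514, -0.0006]
orientation: [0.706, 0.709, -0.001, 0.002]
contact_force: [-3.8, -0.5, 10.3]
width: 0.0003
```

Request:
jog_arm([
  {"offset": [0, 0, -0.4], "spin": 0},
  {"offset": [0, 0, -0.4], "spin": 0},
  {"offset": [0, 0, -0.4], "spin": 0},
  {"offset": [0, 0, -0.4], "spin": 0},
  {"offset": [0, 0, -0.4], "spin": 0},
])

```text
t: 19.13
tcp_pos: [0.4205, 0.1514, -0.0006]
orientation: [0.706, 0.709, -0.002, 0.002]
contact_force: [-3.9, -0.1, 9.6]
width: 0.0006
```

Request:
jog_arm([
  {"offset": [0, 0, -0.4], "spin": 0},
  {"offset": [0, 0, -0.4], "spin": 0},
  {"offset": [0, 0, -0.4], "spin": 0},
  {"offset": [0, 0, -0.4], "spin": 0},
  {"offset": [0, 0, -0.4], "spin": 0},
])

```text
t: 19.55
tcp_pos: [0.4206, 0.1514, -0.0006]
orientation: [0.706, 0.709, -0.002, 0.002]
contact_force: [-3.3, -0.2, 10.7]
width: 0.0002
```

Request:
jog_arm([
  {"offset": [0, 0, 3], "spin": 0},
  {"offset": [0, 0, 8], "spin": 0},
  {"offset": [0, 0, 16], "spin": 0},
  {"offset": [0, 0, 40], "spin": 0},
  {"offset": [0, 0, 80], "spin": 0},
])

```text
t: 19.97
tcp_pos: [0.4168, 0.151, 0.0771]
orientation: [0.706, 0.709, -0.005, -0.001]
contact_force: [0.2, 0.3, 0.1]
width: 0.0003
```

```bash
python3 look.py 14 scene top |tail -1; python3 - <<'E'
from ov2 import *
x=t['pixels'][180:245,135:335];cv2.imwrite('pics/o14t.png',cv2.resize(x,None,fx=4,fy=4,interpolation=2))
draw(s,[],165,120,285,210,6,'pics/o14.png')
E
```

```text
1.25457186e+00, -6.40484708e-03]), 'tcp_pos': array([0.42512534, 0.15189789, 0.08503207]), 'orientation': array([0.70543372, 0.70875133, 0.0023895 , 0.00539486]), 'contact_force': array([1.26603047, 0.58545392, 0.216678  ]), 'ft_torque': array([-0.03030309, -0.0132581 ,  0.01644784]), 'width': 0.00017829259158170626}
```

View pics/o14t.png

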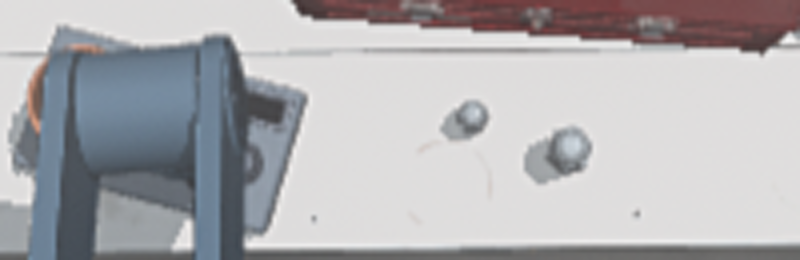

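View pics/o14.png

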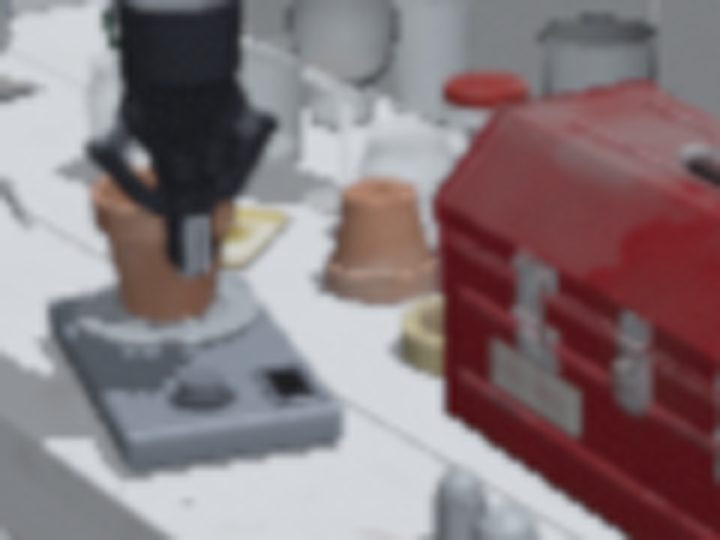

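The button was in hard for about 3 s at around 10 N and is now released. Next I'll refine the nut's position and orientation.

```bash
python3 - <<'E'
from ov2 import *
def enh(x,f):
    g=cv2.resize(x,None,fx=f,fy=f,interpolation=cv2.INTER_CUBIC);g=cv2.cvtColor(g,6)
    return cv2.normalize(np.clip(g.astype(float),60,200),None,0,255,cv2.NORM_MINMAX).astype(np.uint8)
a=enh(s['pixels'][192:222,232:262],13);b=enh(t['pixels'][198:218,240:265],13)
h=max(a.shape[0],b.shape[0]);b=cv2.copyMakeBorder(b,0,h-b.shape[0],0,0,0)
cv2.imwrite('pics/n14.png',np.hstack([a,b]))
g=cv2.cvtColor(t['pixels'],6); print(g[199:219,243:262])
for z in(.0,.03,.045): print(z,onplane(t,np.array([252.6]),np.array([208.4]),z).round(4))
E
```

```text
[[221 221 221 221 221 221 221 221 221 221 221 221 221 221 221 221 221 221
  221]
 [221 221 221 221 221 221 221 221 221 221 221 221 221 221 221 221 221 221
  221]
 [221 221 221 222 221 221 221 221 222 221 221 221 221 222 221 221 221 221
  221]
 [221 221 221 221 221 221 221 221 222 221 222 221 221 221 221 221 221 222
  221]
 [221 221 221 221 221 221 222 222 223 222 223 222 222 222 222 221 221 221
  221]
 [221 221 221 221 222 221 223 224 222 220 219 220 223 223 222 221 221 221
  221]
 [221 221 221 222 222 224 225 217 181 179 177 180 209 224 223 222 221 221
  221]
 [221 221 222 223 224 225 223 168 146 170 175 161 168 202 225 223 221 221
  221]
 [221 222 222 224 222 190 167 138 159 186 193 199 157 165 224 224 222 222
  222]
 [221 222 223 222 189 159 126 143 168 187 197 210 154 142 209 224 222 222
  221]
 [222 223 223 187 164 157 111 126 149 184 189 179 150 132 196 224 222 221
  222]
 [222 225 221 167 162 161 119 114 131 160 161 155 127 142 218 225 222 221
  221]
 [222 222 187 161 164 165 153 139 115 117 116 126 130 182 226 223 222 222
  222]
 [222 220 168 159 163 166 164 145 108 102 102 112 144 219 225 222 222 221
  222]
 [223 223 207 167 161 165 164 155 132 130 142 176 207 226 223 222 221 221
  221]
 [222 223 224 206 164 161 162 164 159 169 210 222 225 224 222 221 222 222
  221]
 [212 212 217 219 204 202 202 208 213 216 226 225 223 222 222 221 222 222
  221]
 [216 217 220 221 221 222 221 221 221 223 223 223 222 222 221 222 222 222
  221]
 [221 222 222 222 222 222 222 222 221 222 219 220 221 221 222 222 221 222
  222]
 [222 222 222 222 221 221 222 222 221 222 220 215 218 221 222 221 222 222
  222]]
0.0 [[ 0.4679 -0.0662  0.    ]]
0.03 [[ 0.4643 -0.0664  0.03  ]]
0.045 [[ 0.4625 -0.0665  0.045 ]]
```

View pics/n14.png

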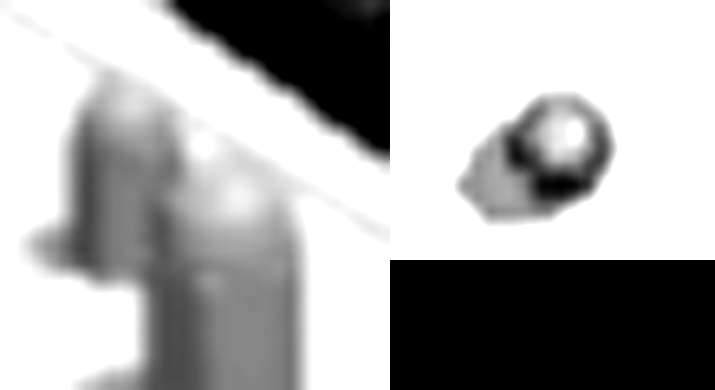

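The scene view shows one nut face square to the camera (bands 25:55:27, symmetric). That puts a pair of flats with normals about −5° from world x, and the top view agrees. I'll check the toolbox clearance there.

```bash
python3 - <<'E'
from ov2 import *
for d in(t,s):
    P=pts(d)
    for z0 in(.03,.06,.1,.15):
        m=(np.abs(P[...,1]+.066)<.05)&(P[...,2]>z0)&(P[...,2]<z0+.04)&(P[...,0]>.49)&(P[...,0]<.7)
        if m.sum():print(z0,m.sum(),np.percentile(P[m][:,0],[1,5,50]).round(3))
E
```

```text
0.03 56 [0.544 0.545 0.55 ]
0.06 35 [0.546 0.546 0.55 ]
0.1 57 [0.543 0.544 0.547]
0.15 383 [0.55  0.553 0.571]
0.03 155 [0.549 0.55  0.555]
0.06 152 [0.547 0.55  0.555]
0.1 176 [0.545 0.547 0.553]
0.15 277 [0.552 0.555 0.573]
```

Request:
jog_arm([
  {"offset": [10, -40, 0], "spin": -0.08},
  {"offset": [18, -80, 0], "spin": -0.08},
  {"offset": [26, -120, 0], "spin": -0.08},
  {"offset": [34, -160, 0], "spin": -0.08},
  {"offset": [38, -200, 0], "spin": -0.08},
], grip=46)

```text
t: 20.48
tcp_pos: [0.4637, -0.05, 0.0852]
orientation: [0.733, 0.68, 0.002, 0.006]
contact_force: [2.2, 0.4, 0.3]
width: 0.0458
```

Request:
jog_arm([
  {"offset": [0, -18, 0], "spin": 0},
  {"offset": [0, -18, 0], "spin": 0},
  {"offset": [0, -18, 0], "spin": 0},
  {"offset": [0, -18, 0], "spin": 0},
])

```text
t: 20.82
tcp_pos: [0.4631, -0.0673, 0.0848]
orientation: [0.733, 0.68, 0.002, 0.005]
contact_force: [0.2, -0.2, -0.6]
width: 0.046
```

Request:
jog_arm([
  {"offset": [0, 1, -20], "spin": 0},
  {"offset": [0, 1, -40], "spin": 0},
  {"offset": [0, 1, -60], "spin": 0},
  {"offset": [0, 1, -60], "spin": 0},
])

```text
t: 21.15
tcp_pos: [0.4599, -0.0634, 0.0214]
orientation: [0.732, 0.681, 0.001, 0.002]
contact_force: [-1.2, 0.8, -0.7]
width: 0.046
```

```bash
python3 look.py 15 scene top |tail -1; python3 - <<'E'
from ov2 import *
draw(s,[],215,155,290,225,8,'pics/o15.png')
x=t['pixels'][180:245,215:315];cv2.imwrite('pics/o15t.png',cv2.resize(x,None,fx=5,fy=5,interpolation=2))
E
```

```text
-7.11585302e-02,  5.71454933e-03]), 'tcp_pos': array([ 0.46236027, -0.06477709,  0.02451718]), 'orientation': array([0.73251435, 0.6807337 , 0.00208711, 0.00447244]), 'contact_force': array([ 0.19663243, -0.37480719, -0.33626469]), 'ft_torque': array([ 0.0304972 ,  0.00510476, -0.04389017]), 'width': 0.0456307481830973}
```

View pics/o15.png

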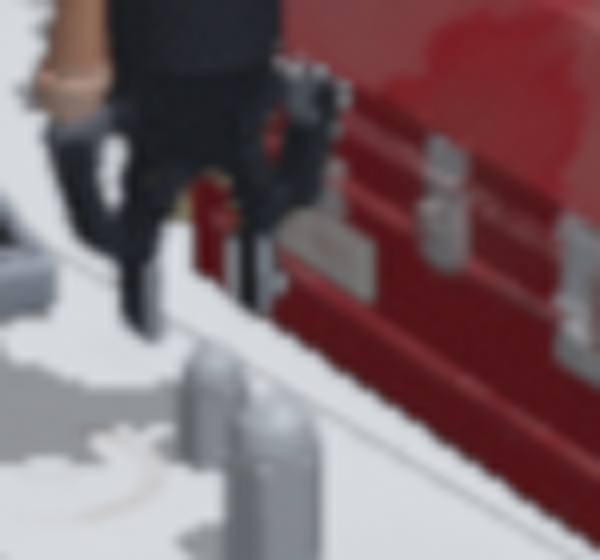

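The fingers straddle the nut's axis, so I'll descend in stages.

Request:
jog_arm([
  {"offset": [2, -1, -10], "spin": 0},
  {"offset": [2, -1, -20], "spin": 0},
  {"offset": [2, -1, -30], "spin": 0},
  {"offset": [2, -1, -42], "spin": 0},
  {"offset": [2, -1, -42], "spin": 0},
])

```text
t: 21.67
tcp_pos: [0.4625, -0.0651, -0.0197]
orientation: [0.733, 0.681, 0.001, 0.003]
contact_force: [-0.7, 0.1, -0.4]
width: 0.0459
```

Request:
jog_arm([
  {"offset": [0, 0, 0], "spin": 0},
  {"offset": [0, 0, 0], "spin": 0},
  {"offset": [0, 0, 0], "spin": 0},
  {"offset": [0, 0, 0], "spin": 0},
  {"offset": [0, 0, 0], "spin": 0},
], grip=20, newtons=35)

```text
t: 22.08
tcp_pos: [0.4628, -0.0652, -0.0194]
orientation: [0.733, 0.681, 0.001, 0.003]
contact_force: [-0.2, -0.2, -1.1]
width: 0.0274
```

```bash
python3 look.py 16 scene |tail -1; python3 - <<'E'
from ov2 import *
print(monitor.get_obs()['tcp_pos'],monitor.get_obs()['width'])
draw(s,[],215,155,290,225,8,'pics/o16.png')
E
```

```text
-3.20283661e-02,  1.35968016e-04]), 'tcp_pos': array([ 0.46275899, -0.06515175, -0.01943654]), 'orientation': array([0.73257784, 0.68067512, 0.00142486, 0.00300902]), 'contact_force': array([ 0.78838624,  0.26478406, -1.50352681]), 'ft_torque': array([-0.00738323, -0.02047985,  0.01399219]), 'width': 0.027406386796692973}
[ 0.46275899 -0.06515175 -0.01943654] 0.027406386796692973
```

View pics/o16.png

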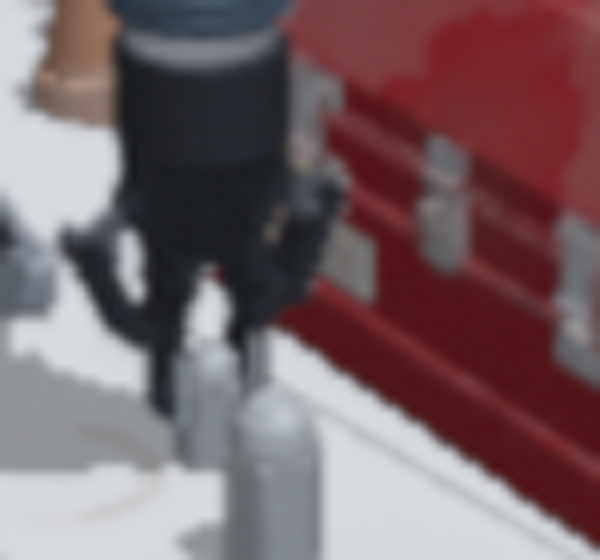

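I have a flat-to-flat grip at 27.4 mm. To get the nut right down to the pot floor without the fingers jamming in the taper, I'll regrip about 5 mm higher.

Request:
jog_arm([
  {"offset": [0, 0, 0], "spin": 0},
  {"offset": [0, 0, 0], "spin": 0},
  {"offset": [0, 0, 2.5], "spin": 0},
  {"offset": [0, 0, 5], "spin": 0},
  {"offset": [0, 0, 5], "spin": 0},
], grip=36)

```text
t: 22.55
tcp_pos: [0.4633, -0.0653, -0.0138]
orientation: [0.733, 0.681, 0.002, 0.004]
contact_force: [0.2, -0.1, -0.3]
width: 0.0361
```

Request:
jog_arm([
  {"offset": [0, 0, 0], "spin": 0},
  {"offset": [0, 0, 0], "spin": 0},
  {"offset": [0, 0, 0], "spin": 0},
  {"offset": [0, 0, 0], "spin": 0},
  {"offset": [0, 0, 0], "spin": 0},
], grip=20, newtons=50)

```text
t: 22.97
tcp_pos: [0.4637, -0.0655, -0.0134]
orientation: [0.733, 0.681, 0.002, 0.004]
contact_force: [-0.9, 0.3, 5.2]
width: 0.0266
```

Request:
jog_arm([
  {"offset": [0, 0, 5], "spin": 0},
  {"offset": [0, 0, 15], "spin": 0},
  {"offset": [0, 0, 35], "spin": 0},
  {"offset": [0, 0, 60], "spin": 0},
  {"offset": [0, 0, 80], "spin": 0},
])

```text
t: 23.38
tcp_pos: [0.4636, -0.0654, 0.0683]
orientation: [0.733, 0.681, 0.002, 0.004]
contact_force: [1.0, 0.3, -1.1]
width: 0.0263
```

Request:
jog_arm([
  {"offset": [0, 0, 20], "spin": 0},
  {"offset": [0, 0, 40], "spin": 0},
  {"offset": [0, 0, 60], "spin": 0},
  {"offset": [0, 0, 75], "spin": 0},
  {"offset": [0, 0, 75], "spin": 0},
])

```text
t: 23.8
tcp_pos: [0.4657, -0.0663, 0.1472]
orientation: [0.732, 0.681, 0.003, 0.007]
contact_force: [1.3, 0.0, -2.1]
width: 0.0268
```

```bash
python3 look.py 17 scene |tail -1; python3 - <<'E'
from ov2 import *
draw(s,[],195,95,290,225,4.5,'pics/o17.png')
E
```

```text
1.86644029e-01,  4.53124062e-05]), 'tcp_pos': array([ 0.46474711, -0.06590764,  0.14518329]), 'orientation': array([0.73252061, 0.68071604, 0.00263562, 0.00568184]), 'contact_force': array([-1.03714294,  0.44017715, -1.00368828]), 'ft_torque': array([-0.0222237 ,  0.0062313 ,  0.02674817]), 'width': 0.02641165759165404}
```

View pics/o17.png

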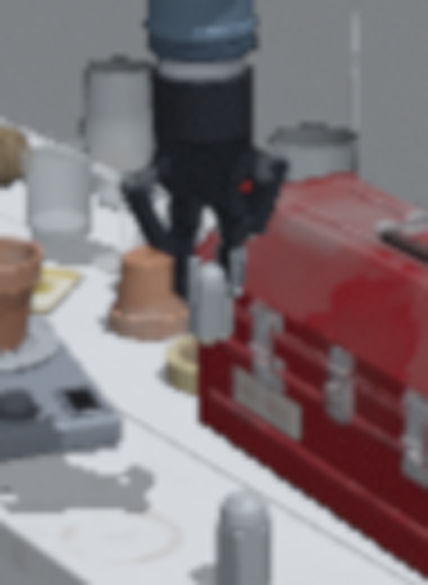

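The nut is held upright. I'll carry it to above the pot.

Request:
jog_arm([
  {"offset": [1, 10, 0], "spin": 0},
  {"offset": [2, 35, 0], "spin": 0},
  {"offset": [3, 65, 0], "spin": 0},
  {"offset": [4, 95, 0], "spin": 0},
  {"offset": [5, 125, 0], "spin": 0},
])

```text
t: 24.27
tcp_pos: [0.4683, 0.061, 0.1436]
orientation: [0.733, 0.68, 0.002, 0.004]
contact_force: [0.5, 0.9, -0.3]
width: 0.0264
```

Request:
jog_arm([
  {"offset": [0, 30, 0], "spin": 0},
  {"offset": [0, 60, 0], "spin": 0},
  {"offset": [0, 90, 0], "spin": 0},
  {"offset": [0, 120, 0], "spin": 0},
  {"offset": [0, 150, 0], "spin": 0},
])

```text
t: 24.68
tcp_pos: [0.4664, 0.213, 0.1418]
orientation: [0.733, 0.68, 0.001, 0.004]
contact_force: [0.6, -0.3, -1.7]
width: 0.0264
```

Request:
jog_arm([
  {"offset": [2, 25, 3], "spin": 0},
  {"offset": [4, 50, 3], "spin": 0},
  {"offset": [4, 65, 3], "spin": 0},
  {"offset": [4, 70, 3], "spin": 0},
  {"offset": [4, 70, 3], "spin": 0},
])

```text
t: 25.1
tcp_pos: [0.4689, 0.284, 0.1432]
orientation: [0.732, 0.681, -0.001, 0.003]
contact_force: [-0.3, -0.2, -2.2]
width: 0.0269
```

```bash
python3 look.py 18 scene top |tail -1; python3 - <<'E'
from ov2 import *
print(monitor.get_obs()['tcp_pos'])
draw(s,[],155,75,245,190,5,'pics/o18.png')
x=t['pixels'][170:250,130:230];cv2.imwrite('pics/o18t.png',cv2.resize(x,None,fx=6,fy=6,interpolation=2))
E
```

```text
-2.87443766e-02,  2.75255379e-02]), 'tcp_pos': array([0.46954654, 0.28237321, 0.14374131]), 'orientation': array([ 7.32652597e-01,  6.80594359e-01, -5.06561698e-04,  3.35171916e-03]), 'contact_force': array([ 0.32479808, -0.09937825, -1.88423716]), 'ft_torque': array([ 0.02593978,  0.01950323, -0.03310918]), 'width': 0.02647922287915812}
[0.46954654 0.28237321 0.14374131]
```

View pics/o18.png

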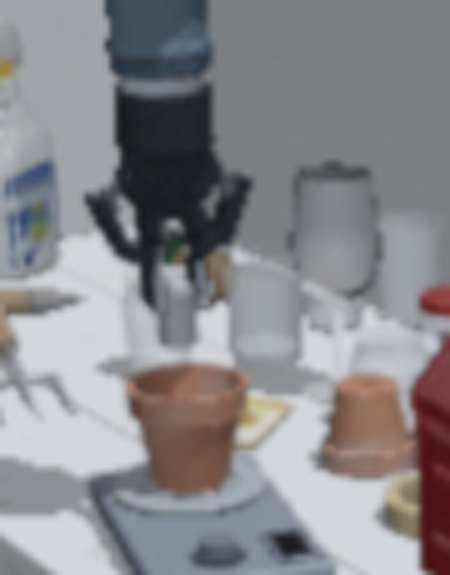

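View pics/o18t.png

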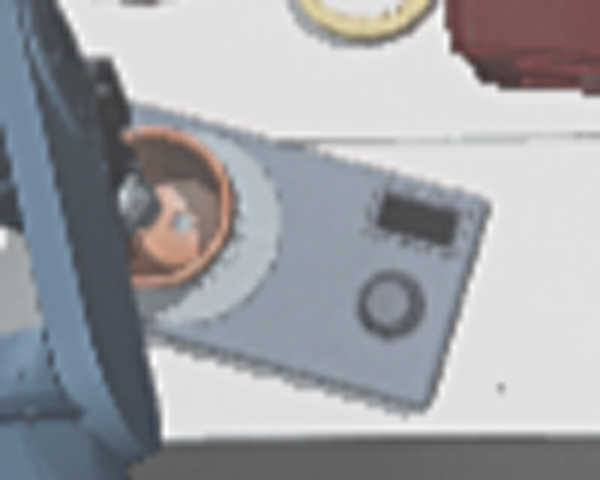

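```bash
python3 - <<'E'
from ov2 import *
for z in (.19,.205):print(onplane(t,np.array([130+137/6-.4]),np.array([170+197/6-.4]),z).round(4))
print('hole',onplane(t,np.array([130+181/6-.4]),np.array([170+222/6-.4]),.05).round(4))
P=pts(t);m=(P[...,2]>.15)&(P[...,2]<.215)&(np.hypot(P[...,0]-.47,P[...,1]-.283)<.03)
v,u=np.where(m);print(u.min(),u.max(),v.min(),v.max(),np.median(P[m],axis=0))
P=pts(s);g=s['pixels']
for y in range(130,145,2):
    print(y,[(P[y,x]*1000).astype(int).tolist() for x in (188,190,192)])
# rim points in scene: fit circle
m=(np.hypot(P[...,0]-.471,P[...,1]-.283)<.06)&(np.abs(P[...,2]-.122)<.005)
q=P[m];print(q.min(0),q.max(0))
E
```

```text
[[0.4687 0.2732 0.19  ]]
[[0.4666 0.2692 0.205 ]]
hole [[0.4721 0.2819 0.05  ]]
149 156 195 209 [0.46602605 0.27202224 0.19649263]
130 [[462, 276, 212], [469, 273, 211], [480, 277, 208]]
132 [[464, 280, 202], [468, 272, 204], [474, 267, 204]]
134 [[456, 267, 199], [465, 266, 198], [473, 266, 196]]
136 [[458, 271, 190], [465, 269, 189], [469, 260, 191]]
138 [[457, 270, 182], [468, 274, 179], [471, 265, 181]]
140 [[464, 284, 169], [465, 270, 173], [473, 268, 172]]
142 [[458, 273, 165], [470, 280, 161], [471, 267, 164]]
144 [[632, 601, 36], [467, 275, 155], [654, 602, 31]]
[0.42729234 0.22623475 0.11701166] [0.52835359 0.32683066 0.126954  ]
```

Request:
jog_arm([
  {"offset": [4, -2, 0], "spin": 0},
  {"offset": [4, -2, -10], "spin": 0},
  {"offset": [4, -2, -20], "spin": 0},
  {"offset": [4, -2, -30], "spin": 0},
  {"offset": [4, -2, -30], "spin": 0},
])

```text
t: 25.62
tcp_pos: [0.4715, 0.2791, 0.1104]
orientation: [0.733, 0.68, -0.003, 0.002]
contact_force: [-0.8, 0.3, -1.7]
width: 0.0267
```

```bash
python3 look.py 19 scene top |tail -1; python3 - <<'E'
from ov2 import *
print(monitor.get_obs()['tcp_pos'])
draw(s,[],170,100,215,185,7,'pics/o19.png')
x=t['pixels'][180:230,135:195];cv2.imwrite('pics/o19t.png',cv2.resize(x,None,fx=8,fy=8,interpolation=2))
E
```

```text
-1.02480955e-02, -6.84777751e-05]), 'tcp_pos': array([0.47284044, 0.27989115, 0.1126236 ]), 'orientation': array([ 0.73280155,  0.68043466, -0.00148953,  0.00288795]), 'contact_force': array([ 0.79942088,  0.047381  , -1.3204264 ]), 'ft_torque': array([-0.01387574,  0.00915826, -0.02042822]), 'width': 0.02631488692504995}
[0.47284044 0.27989115 0.1126236 ]
```

View pics/o19.png

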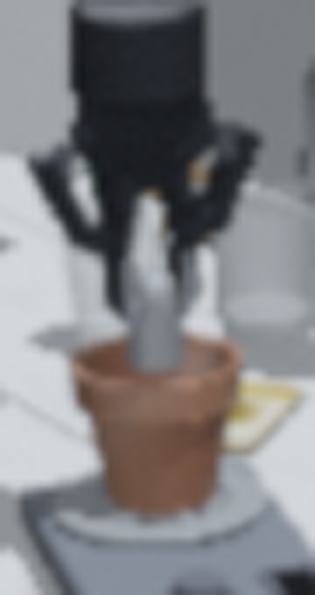

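View pics/o19t.png

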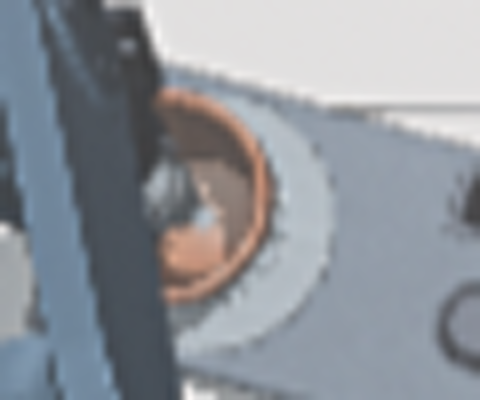

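The nut is now centred in the mouth: in the scene crop it is at 157 and the rim spans 73–245. I'll lower it.

Request:
jog_arm([
  {"offset": [0, 0, -10], "spin": 0},
  {"offset": [0, 0, -20], "spin": 0},
  {"offset": [0, 0, -30], "spin": 0},
  {"offset": [0, 0, -40], "spin": 0},
  {"offset": [0, 0, -45], "spin": 0},
])

```text
t: 26.13
tcp_pos: [0.4716, 0.2795, 0.0654]
orientation: [0.733, 0.68, -0.003, 0.002]
contact_force: [-0.0, -0.2, -1.9]
width: 0.0263
```

Request:
jog_arm([
  {"offset": [0, 0, -5], "spin": 0},
  {"offset": [0, 0, -10], "spin": 0},
  {"offset": [0, 0, -15], "spin": 0},
  {"offset": [0, 0, -17], "spin": 0},
  {"offset": [0, 0, -17], "spin": 0},
])

```text
t: 26.55
tcp_pos: [0.4713, 0.2794, 0.0479]
orientation: [0.733, 0.68, -0.003, 0.002]
contact_force: [-0.7, 0.1, -0.9]
width: 0.0267
```

Request:
jog_arm([
  {"offset": [0, 0, -2], "spin": 0},
  {"offset": [0, 0, -4], "spin": 0},
  {"offset": [0, 0, -6], "spin": 0},
  {"offset": [0, 0, -6], "spin": 0},
])

```text
t: 26.88
tcp_pos: [0.4712, 0.2794, 0.0416]
orientation: [0.733, 0.68, -0.003, 0.002]
contact_force: [-0.2, 0.3, -1.8]
width: 0.0268
```

Request:
jog_arm([
  {"offset": [0, 0, -1], "spin": 0},
  {"offset": [0, 0, -2], "spin": 0},
  {"offset": [0, 0, -3], "spin": 0},
  {"offset": [0, 0, -3], "spin": 0},
])

```text
t: 27.22
tcp_pos: [0.4711, 0.2793, 0.0385]
orientation: [0.733, 0.68, -0.003, 0.002]
contact_force: [-0.0, -0.6, -1.2]
width: 0.0264
```

Request:
jog_arm([
  {"offset": [0, 0, -1], "spin": 0},
  {"offset": [0, 0, -1.5], "spin": 0},
  {"offset": [0, 0, -1.5], "spin": 0},
])

```text
t: 27.47
tcp_pos: [0.4712, 0.2794, 0.0372]
orientation: [0.733, 0.68, -0.003, 0.002]
contact_force: [-0.7, 0.0, 1.2]
width: 0.0268
```

Request:
jog_arm([
  {"offset": [0, 0, -1], "spin": 0},
  {"offset": [0, 0, -1], "spin": 0},
  {"offset": [0, 0, -1], "spin": 0},
])

```text
t: 27.72
tcp_pos: [0.4714, 0.2795, 0.0365]
orientation: [0.733, 0.68, -0.003, 0.002]
contact_force: [-0.2, -0.6, 2.6]
width: 0.0265
```

The nut is on the pot's floor; the force has turned positive at the predicted height. I'll open a little and withdraw.

Request:
jog_arm([
  {"offset": [0, 0, 0.3], "spin": 0},
  {"offset": [0, 0, 0.3], "spin": 0},
  {"offset": [0, 0, 0.3], "spin": 0},
], grip=30, newtons=20)

```text
t: 27.97
tcp_pos: [0.4721, 0.2796, 0.0371]
orientation: [0.733, 0.68, -0.002, 0.003]
contact_force: [1.0, -0.0, 2.3]
width: 0.0301
```

Request:
jog_arm([
  {"offset": [0, 0, 3], "spin": 0},
  {"offset": [0, 0, 8], "spin": 0},
  {"offset": [0, 0, 16], "spin": 0},
  {"offset": [0, 0, 26], "spin": 0},
  {"offset": [0, 0, 40], "spin": 0},
], grip=32)

```text
t: 28.38
tcp_pos: [0.4713, 0.2793, 0.0773]
orientation: [0.733, 0.68, -0.003, 0.002]
contact_force: [-0.4, 0.3, -0.2]
width: 0.0322
```

Request:
jog_arm([
  {"offset": [0, 0, 20], "spin": 0},
  {"offset": [0, 0, 45], "spin": 0},
  {"offset": [0, 0, 70], "spin": 0},
  {"offset": [0, 0, 90], "spin": 0},
  {"offset": [0, 0, 100], "spin": 0},
])

```text
t: 28.8
tcp_pos: [0.4728, 0.28, 0.1815]
orientation: [0.733, 0.681, -0.001, 0.003]
contact_force: [-0.1, -0.1, 0.1]
width: 0.0319
```

Request:
jog_arm([
  {"offset": [-40, -40, 0], "spin": 0},
  {"offset": [-50, -80, 0], "spin": 0},
  {"offset": [-60, -120, 0], "spin": 0},
  {"offset": [-60, -160, 0], "spin": 0},
  {"offset": [-60, -200, 0], "spin": 0},
])

```text
t: 29.22
tcp_pos: [0.4113, 0.0865, 0.1815]
orientation: [0.732, 0.681, -0.001, 0.003]
contact_force: [1.3, -0.4, -0.5]
width: 0.0322
```

Request:
jog_arm([
  {"offset": [0, -40, 0], "spin": 0},
  {"offset": [0, -80, 0], "spin": 0},
  {"offset": [0, -100, 0], "spin": 0},
  {"offset": [0, -100, 0], "spin": 0},
  {"offset": [0, -100, 0], "spin": 0},
])

```text
t: 29.63
tcp_pos: [0.411, -0.0143, 0.1814]
orientation: [0.733, 0.68, -0.001, 0.003]
contact_force: [-0.5, -0.7, -0.4]
width: 0.0317
```

```bash
python3 look.py 20 scene top |tail -1; python3 - <<'E'
from ov2 import *
print(monitor.get_obs()['t'],monitor.get_obs()['tcp_pos'])
draw(s,[],160,110,230,190,7,'pics/o20.png')
draw(t,[C(.4712,.2832,.041,.062),C(.4712,.2832,.124,.0485)],135,180,220,245,8,'pics/o20t.png')
E
```

```text
-3.59985698e-02, -6.94164381e-03]), 'tcp_pos': array([ 0.41106684, -0.01283327,  0.18133361]), 'orientation': array([ 7.32036427e-01,  6.81259219e-01, -6.97998137e-04,  2.83881227e-03]), 'contact_force': array([ 0.00692683,  0.0137868 , -0.20638905]), 'ft_torque': array([-0.05068013,  0.02311248, -0.01267488]), 'width': 0.03203881271729882}
29.7333 [ 0.41106684 -0.01283327  0.18133361]
```

View pics/o20.png

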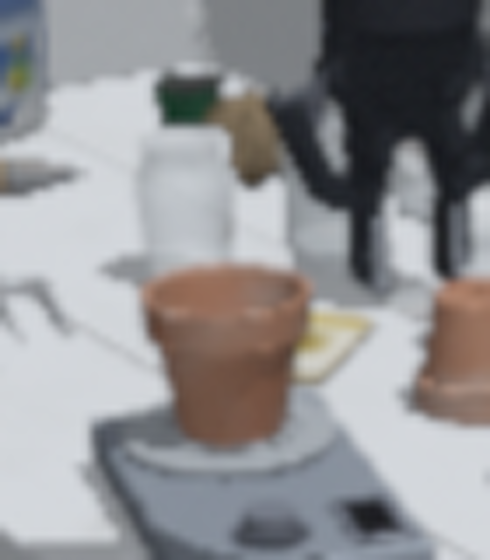

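View pics/o20t.png

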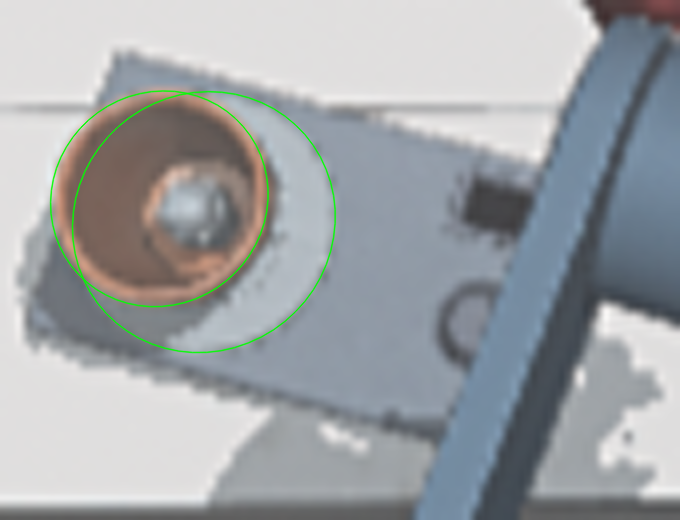

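The top view shows the nut standing in the pot at (197,210) in the crop. The rim still matches the circle centred on the pan, and the robot is clear of everything, so I'm handing in.

```bash
python3 -c "
from bench import order; print(order.finish_job())"
```

```text
the job is handed in; nothing more can be done
None
```

The job is handed in, at about 30 s of the 72 s allowed. The empty pot went into the pan's ring, the tare button was pressed and released, and then the 54 mm nut was lowered into the pot and let go.

- **Final check:** the last top view shows the nut standing on the pot's floor. The pot's rim is centred on the pan to about 1 mm, and the robot is touching nothing.
- **Tare press:** I held the button on its hard stop for about 3 s. The force readings at the end of each move were about 10 N, peaking at 12.4 N, so under the 20 N limit. The button's return was seen only roughly in one scene picture; I did not measure it.
- **Height error:** the arm's reported TCP height is about 39–40 mm below the true fingertips. I confirmed this by depth and by closing the fingers in air above the pot rim, then corrected for it from there on.
- **Camera disagreement:** the two cameras differ by about 3 mm sideways. I used the top view to check the pot on the pan, and mainly the scene view to centre the nut over it.
- **Pot tilt:** the pot hung about 8° tilted when lifted, because of its tapered wall. I set it down on one edge and levelled it by opening the fingers in small steps.

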